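Load the vial shaker and refit its hold-down plate on spacers

TASK

Load the shaker with all the amber vials: lift the hold-down plate straight up off its two guide posts, keeping it level so that it does not cock and jam, and lay it flat on the free bench. Stand each vial fully down in a pocket of its own and slip a blue spacer sleeve fully down over each guide post, then lower the plate, level, back over both posts until it rests on the two sleeves just above the caps. Let go of everything and leave the jar, the tip box and the tube rack where they are.

Things in the scene. Friction and masses are not known exactly. Their poses are not given: they have to be found in the camera images.
- shaker: Bench-top vial shaker, fixed to the bench: white housing 205 (x) x 235 (y) mm with an aluminium platform whose top is 85 mm above the bench, a dark block with four square pockets in the middle (110 x 110 mm, top 112 mm above the bench) and two upright steel guide posts. Origin on the bench under the middle of the platform; z up, y along the line of the two posts (170 mm apart), x level across it.
- post_a (a point): Guide post at +85 mm along the shaker's y. The point lies on the post's axis on top of its shoulder (28 mm across), 126 mm above the bench. Above the shoulder the post is 10 mm thick for 42 mm, then tapers to 4 mm over the last 10 mm: its tip is 52 mm above this point. A sleeve that is fully down stands on the shoulder.
- post_b (a point): The same on the other guide post, at -85 mm along the shaker's y.
- pocket1 (a point): Pocket of the block, 32 mm square and 24 mm deep, sides along the shaker's x and y. The point is the centre of its floor, 88 mm above the bench. The pockets are 56 mm apart, centre to centre.
- pocket2 (a point): Pocket of the block, 32 mm square and 24 mm deep, sides along the shaker's x and y. The point is the centre of its floor, 88 mm above the bench. The pockets are 56 mm apart, centre to centre.
- pocket3 (a point): Pocket of the block, 32 mm square and 24 mm deep, sides along the shaker's x and y. The point is the centre of its floor, 88 mm above the bench. The pockets are 56 mm apart, centre to centre.
- pocket4 (a point): Pocket of the block, 32 mm square and 24 mm deep, sides along the shaker's x and y. The point is the centre of its floor, 88 mm above the bench. The pockets are 56 mm apart, centre to centre.
- plate: Aluminium hold-down plate, 110 (its x) x 210 (its y) x 10 mm, 0.28 to 0.46 kg, with two 13 mm holes at -85 and +85 mm along its y, and a black bar handle above its middle. Origin at the centre of its underside, z up. At the start it lies level over both posts on their shoulders (underside 126 mm above the bench); the handle is over its centre of mass. It is the same either way round.
- handle (a point): Centre of the plate's black bar handle: bar 14 mm wide (plate's x), 100 mm long (plate's y), 14 mm high, its centre 48 mm above the plate's underside, with 31 mm clear below the bar down to the plate. It stands on two thin legs 40 mm either side of this point.
- vial1: Amber glass vial with white cap, upright on the bench: body 28 mm across and 46 mm tall, 61 mm tall with the 24 mm cap, 28 to 49 g. Two to four of the four vials are present. Origin at the centre of its foot, z up along it.
- vial2: Amber glass vial with white cap, upright on the bench: body 28 mm across and 46 mm tall, 61 mm tall with the 24 mm cap, 28 to 49 g. Two to four of the four vials are present. Origin at the centre of its foot, z up along it.
- vial3: Amber glass vial with white cap, upright on the bench: body 28 mm across and 46 mm tall, 61 mm tall with the 24 mm cap, 28 to 49 g. Two to four of the four vials are present. Origin at the centre of its foot, z up along it.
- vial4: Amber glass vial with white cap, upright on the bench: body 28 mm across and 46 mm tall, 61 mm tall with the 24 mm cap, 28 to 49 g. Two to four of the four vials are present. Origin at the centre of its foot, z up along it.
- sleeve1: Blue plastic spacer sleeve standing on the bench: a thick-walled tube 36 mm across and 28 mm tall with a 13.5 mm bore right through, 35 g. Origin at the centre of its lower end, z along it; either end may be up.
- sleeve2: Blue plastic spacer sleeve standing on the bench: a thick-walled tube 36 mm across and 28 mm tall with a 13.5 mm bore right through, 35 g. Origin at the centre of its lower end, z along it; either end may be up.
- bottle: a bystander, to be left where it is: small white reagent jar, 44 mm across, 75 mm tall. Origin at the centre of its foot.
- tipbox: a bystander, to be left where it is: blue pipette-tip box with red insert, 85 x 125 x 55 mm, its clear lid standing open to 125 mm high. Origin at the centre of its underside.
- tuberack: a bystander, to be left where it is: blue tube rack, 80 x 200 x 57 mm. Origin at the centre of its underside.

How it is judged (in metres and radians):
On the way, in this order (a step that is already met when the one before it is completed fails the run):
1. the hold-down plate has been lifted off the posts and lies flat on the bench, let go (height (world z) of plate below 0.006 m and angle between plate's own z axis and vertical below 0.04 rad and linear speed of plate below 0.02 m/s and contact force between the fingers and plate below 0.3 N), for 0.2 s.
2. every vial stands in a pocket and both sleeves are fully down on the posts, the plate still off them ((distance between vial1 and pocket1 below 0.005 m or distance between vial1 and pocket2 below 0.005 m or distance between vial1 and pocket3 below 0.005 m or distance between vial1 and pocket4 below 0.005 m) and angle between each of vial1, vial2, vial3, vial4's own z axis and vertical below 0.15 rad and (distance between vial2 and pocket1 below 0.005 m or distance between vial2 and pocket2 below 0.005 m or distance between vial2 and pocket3 below 0.005 m or distance between vial2 and pocket4 below 0.005 m) and (distance between vial3 and pocket1 below 0.005 m or distance between vial3 and pocket2 below 0.005 m or distance between vial3 and pocket3 below 0.005 m or distance between vial3 and pocket4 below 0.005 m) and (distance between vial4 and pocket1 below 0.005 m or distance between vial4 and pocket2 below 0.005 m or distance between vial4 and pocket3 below 0.005 m or distance between vial4 and pocket4 below 0.005 m) and ((distance between sleeve1 and post_a below 0.0045 m and angle between sleeve1's own z axis and vertical below 0.1 rad) or (horizontal distance between sleeve1 and post_a below 0.0045 m and z of sleeve1 in the frame of post_a between 0.025 and 0.031 m and angle between sleeve1's own z axis and vertical above 3.04 rad) or (distance between sleeve2 and post_a below 0.0045 m and angle between sleeve2's own z axis and vertical below 0.1 rad) or (horizontal distance between sleeve2 and post_a below 0.0045 m and z of sleeve2 in the frame of post_a between 0.025 and 0.031 m and angle between sleeve2's own z axis and vertical above 3.04 rad)) and ((distance between sleeve1 and post_b below 0.0045 m and angle between sleeve1's own z axis and vertical below 0.1 rad) or (horizontal distance between sleeve1 and post_b below 0.0045 m and z of sleeve1 in the frame of post_b between 0.025 and 0.031 m and angle between sleeve1's own z axis and vertical above 3.04 rad) or (distance between sleeve2 and post_b below 0.0045 m and angle between sleeve2's own z axis and vertical below 0.1 rad) or (horizontal distance between sleeve2 and post_b below 0.0045 m and z of sleeve2 in the frame of post_b between 0.025 and 0.031 m and angle between sleeve2's own z axis and vertical above 3.04 rad)) and horizontal distance between plate and shaker above 0.1 m), for 0.2 s.
3. the plate is back over both posts and rests level on the sleeves ((distance between vial1 and pocket1 below 0.005 m or distance between vial1 and pocket2 below 0.005 m or distance between vial1 and pocket3 below 0.005 m or distance between vial1 and pocket4 below 0.005 m) and angle between each of vial1, vial2, vial3, vial4's own z axis and vertical below 0.15 rad and (distance between vial2 and pocket1 below 0.005 m or distance between vial2 and pocket2 below 0.005 m or distance between vial2 and pocket3 below 0.005 m or distance between vial2 and pocket4 below 0.005 m) and (distance between vial3 and pocket1 below 0.005 m or distance between vial3 and pocket2 below 0.005 m or distance between vial3 and pocket3 below 0.005 m or distance between vial3 and pocket4 below 0.005 m) and (distance between vial4 and pocket1 below 0.005 m or distance between vial4 and pocket2 below 0.005 m or distance between vial4 and pocket3 below 0.005 m or distance between vial4 and pocket4 below 0.005 m) and ((distance between sleeve1 and post_a below 0.0045 m and angle between sleeve1's own z axis and vertical below 0.1 rad) or (horizontal distance between sleeve1 and post_a below 0.0045 m and z of sleeve1 in the frame of post_a between 0.025 and 0.031 m and angle between sleeve1's own z axis and vertical above 3.04 rad) or (distance between sleeve2 and post_a below 0.0045 m and angle between sleeve2's own z axis and vertical below 0.1 rad) or (horizontal distance between sleeve2 and post_a below 0.0045 m and z of sleeve2 in the frame of post_a between 0.025 and 0.031 m and angle between sleeve2's own z axis and vertical above 3.04 rad)) and ((distance between sleeve1 and post_b below 0.0045 m and angle between sleeve1's own z axis and vertical below 0.1 rad) or (horizontal distance between sleeve1 and post_b below 0.0045 m and z of sleeve1 in the frame of post_b between 0.025 and 0.031 m and angle between sleeve1's own z axis and vertical above 3.04 rad) or (distance between sleeve2 and post_b below 0.0045 m and angle between sleeve2's own z axis and vertical below 0.1 rad) or (horizontal distance between sleeve2 and post_b below 0.0045 m and z of sleeve2 in the frame of post_b between 0.025 and 0.031 m and angle between sleeve2's own z axis and vertical above 3.04 rad)) and horizontal distance between plate and shaker below 0.005 m and height (world z) of plate between 0.15 and 0.158 m and angle between plate's own z axis and vertical below 0.04 rad and angle between the y axis of plate and the y axis of shaker, either way round below 0.05 rad and linear speed of plate below 0.02 m/s), for 0.2 s.
At the end, for the whole second after the job is handed in: Each vial upright in a pocket (foot within 5 mm of the middle of its floor); a sleeve on each post's shoulder within 4.5 mm; the plate over both posts on the sleeves, underside 150 to 158 mm above the bench, level within 0.04 rad, centred within 5 mm, at rest and let go (all of step 3 and contact force between the fingers and plate below 0.3 N); the robot touches nothing.
It fails at once if the plate is cocked more than 0.12 rad (7 degrees) while it is on the posts (angle between plate's own z axis and vertical above 0.12 rad and horizontal distance between plate and shaker below 0.03 m and height (world z) of plate between 0.118 and 0.176 m).
It fails at once if the jar is moved more than 25 mm (distance of bottle from where it was at the start of the episode above 0.025 m).
It fails at once if the tip box is moved more than 25 mm (distance of tipbox from where it was at the start of the episode above 0.025 m).
It fails at once if the tube rack is moved more than 25 mm (distance of tuberack from where it was at the start of the episode above 0.025 m).
Of vial1, vial2, vial3, vial4 only 2 to 4 are there at a start; the rules pass over those that are not, and their reading is None.
At some moment in a run one of sleeve1, sleeve2 may be knocked a few centimetres aside while the robot is not near it.
It also fails if it takes over 210 s, if anything falls off the work surface, if the arm or the gripper's body presses on something with over 40 N, if the wrist force passes 120 N, or if a joint passes its speed limit or range.

ROBOT

A 6-joint arm with a two-finger parallel gripper is mounted at the origin on the work surface. World frame = base frame: x ahead of the robot, y to its left, z up, the work surface at z = 0. Lengths are in m, angles in degrees, forces in N, time in s.
With the tool pointing down it reaches from about 0.3 to 0.75 m from the base axis. Payload 8.5 kg.
Tool frame: the origin (TCP) lies at the very end of the fingers, on their centre line; the grasp point (between the pads) lies 19 mm behind it (env.tcp_to_grasp is the distance from the TCP to the grasp point, in m); z points along the fingers, y is the line along which they close (so a half turn about z gives the same grasp; the last joint's range is limited). The gripper opens to 85 mm and grips with 20 to 120 N. Pads are 22 mm wide; open, the fingers measure 114 mm over their backs; the gripper's body (76 mm by 85 mm) begins 54 mm behind the grasp point. The pads swing forward as they close: fully open they stand 13 mm farther back than shut.
Start: joints at [-87.852, 21.807, 74.336, -0, 83.858, -12.336], TCP at [0.138, -0.533, 0.231] pointing down, gripper open.
Joint ranges: [-178.18, 178.18], [-50.72, 133.34], [12.68, 142.11], [-81.47, 261.47], [9.98, 163.14], [-165.26, 165.26]. Speed limits (degrees/s): [136.94, 136.94, 180, 180, 180, 180].

INTERFACE

Orientations are given as a 3x3 rotation matrix whose columns are the frame's x, y, z axes.
In Python, from rig import status, get_image, env gives the robot as it stands.
- The arm moves only by the shell command python3 -m handwheel 'ROWS' [FORCE]. ROWS is text: rows parted by semicolons, each of 7 numbers parted by spaces: the shift along the world's x, y, z in cm, then the turn, a rotation vector about the world's x, y, z in degrees, then the opening, from 0 (shut) to 1 (fully open). In form: dx dy dz wx wy wz gripper; .... A call has 1 to 8 rows; each row is the pose to reach, as a shift and turn from the pose commanded when the call began; what a row does not reach only later rows make up. A row lasts 1/12 s, in which the tool goes at most 41.7 mm and 7.16 degrees, less where a joint would pass 70% of its speed; a pose out of reach is approached as far as the arm can. A call with a gripper value outside its range is refused whole. The fingers move at their own pace and stop on an object; FORCE is the grip in N (left out, the last holds). Time passes only in rows, so rows that repeat a pose let the fingers close. It gives the time, the measured TCP pose, the force, the opening and the grip force at its end, in the units of the state.
- status.observe(): the state, without advancing time (a new reading comes with each control period).
- get_image(name): name is "side" or "top" or "wrist"; returns a dict with "color" (384x512x3 uint8, red, green, blue), "vertical_fov" (degrees; the focal length in pixels is half the picture's height over the tangent of half this angle, whatever the lens; pixels are square), "cx", "cy" (the principal point, pixels), "k1" (the pictures are not rectified: a ray, as slopes to the right and down, at radius r is drawn at 1 + k1 r^2 times it, then the intrinsics apply), "xyz" and "orientation" of the camera in the world. Camera axes: x right, y down, z forward; pixel columns grow to the right and rows downward; lengths in m; the calibration is good to about 2 mm. A picture is of the moment at which its call begins. There is no depth.
- env.close_job(): hands the job in; it is judged then, once.
The state is a dict: "time_s": time; "q": joint angles; "qvel": joint speeds; "joint_efforts": joint torques, N m; "position": TCP position; "tool_rot": TCP orientation; "ft_force": force on the tool from outside, world axes, zero at the start; "wrist_torque": the same for the moment, N m; "grip_width": finger opening in m; "gripper_force": force on a finger pad.
Only numpy, scipy, OpenCV 4.12 (cv2) and the standard library are available. Lean on these libraries where they do the work, as an engineer would, in place of code of your own. Each camera call takes 0.05 s, during which the arm holds its last target. There are 200 camera calls.

## Working session

There is one attempt and no reset: what is moved stays moved. The work goes in short steps, Python scripts to look and compute and a shell command to move; the robot and the scene stay as the last step left them, time stands still between calls to the robot, and variables do not carry over. Pictures are saved under pics/ and viewed, at most 14 in all, crops included, and the job is handed in when it is done.

```bash
ls; mkdir -p pics; cat > h.py <<'E'
import numpy as np, cv2
from rig import status, get_image, env
def shot(n,fn=None):
    im=get_image(n)
    if fn: cv2.imwrite('pics/'+fn,im['color'][:,:,::-1])
    return im
def ray(im,u,v):
    f=192/np.tan(np.radians(im['vertical_fov'])/2)
    d=np.array([(u-im['cx'])/f,(v-im['cy'])/f]); s=d.copy()
    for _ in range(30): s=d/(1+im['k1']*(s@s))
    return np.array(im['xyz']),np.array(im['orientation'])@np.r_[s,1]
def onz(im,u,v,z):
    o,d=ray(im,u,v); return o+d*(z-o[2])/d[2]
def proj(im,p):
    f=192/np.tan(np.radians(im['vertical_fov'])/2)
    c=np.array(im['orientation']).T@(np.array(p)-im['xyz']); s=c[:2]/c[2]
    return s*(1+im['k1']*(s@s))*f+[im['cx'],im['cy']]
def st():
    s=status.observe(); print('t',round(s['time_s'],2),'p',np.round(s['position'],4),'ft',np.round(s['ft_force'],1),'w',round(s['grip_width'],4),'gf',round(s['gripper_force'],1)); return s
E
python3 - <<'E'
from h import *
for n in ['top','side','wrist']:
    im=shot(n,n+'0.png'); print(n,im['vertical_fov'],im['cx'],im['cy'],im['k1'],im['xyz'],np.round(im['orientation'],3).tolist())
s=st(); print(np.round(s['tool_rot'],3).tolist())
a=[cv2.imread(f'pics/{n}0.png') for n in ['top','side']]
E
```

```text
pics
top 46.43255985873341 255.01247521434635 190.1873648787389 -0.06298079599883194 [0.46782799 0.13611916 1.21918908] [[-0.0, -0.993, 0.122], [-1.0, -0.003, -0.026], [0.026, -0.122, -0.992]]
side 43.21276821446288 251.84493827374283 193.24192115411475 -0.12879473116634058 [ 0.06328102 -0.89004337  0.79202887] [[0.887, -0.245, 0.392], [-0.462, -0.453, 0.763], [-0.009, -0.857, -0.515]]
wrist 66.8225309088146 254.162348105291 190.72435104135405 -0.06704600850837919 [ 0.205616   -0.51492181  0.37363065] [[0.251, -0.931, -0.266], [-0.968, -0.241, -0.068], [-0.001, 0.274, -0.962]]
t 0.15 p [ 0.1375 -0.5323  0.2309] ft [-0.2 -0.8 -1. ] w 0.0855 gf 0.0
[[0.968, 0.25, -0.0], [0.25, -0.968, 0.001], [0.0, -0.001, -1.0]]
```

View pics/top0.png

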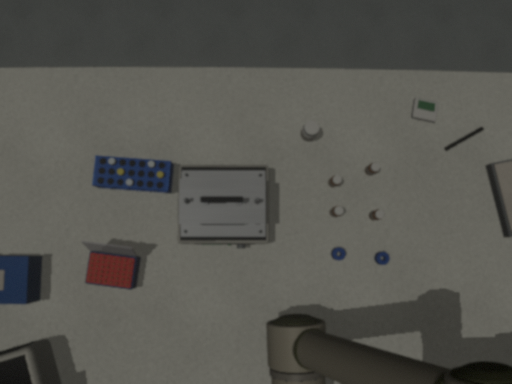

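View pics/side0.png

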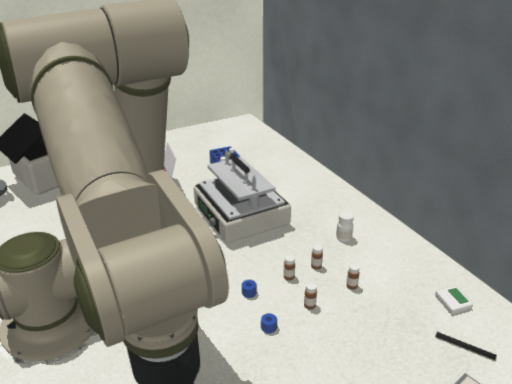

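The top view shows the shaker around (224,203) with its handle at (201–246,199). The four vial caps are near (336,181), (374,168), (338,211) and (377,214), the sleeves at (339,253) and (382,257), and the jar at (312,130). The tube rack and tip box are left of the shaker.

```bash
python3 - <<'E'
from h import *
im=shot('top'); c=im['color']; 
for n,(u,v) in dict(v1=(336,181),v2=(374,168),v3=(338,211),v4=(377,214)).items():
    w=c[v-9:v+10,u-9:u+10].min(2).astype(float); m=(w>np.percentile(w,50)+30).astype(np.uint8)
    k,l,s,ce=cv2.connectedComponentsWithStats(m); 
    i=1+np.argmax(s[1:,4]); print(n,s[i,4],ce[i]+[u-9,v-9],np.round(onz(im,*(ce[i]+[u-9,v-9]),.061),4))
hsv=cv2.cvtColor(c,cv2.COLOR_RGB2HSV)
m=cv2.inRange(hsv,(105,120,40),(130,255,255)); 
k,l,s,ce=cv2.connectedComponentsWithStats(m)
for i in range(1,k):
    if s[i,4]>30: print('blue',s[i],np.round(onz(im,*ce[i],.02),4), 'rect ctr',np.round(onz(im,s[i,0]+(s[i,2]-1)/2,s[i,1]+(s[i,3]-1)/2,.02),4))
g=c.max(2); m=(g<50).astype(np.uint8); m[:, :190]=0;m[:,262:]=0;m[:190]=0;m[210:]=0
k,l,s,ce=cv2.connectedComponentsWithStats(m)
for i in range(1,k):
    if s[i,4]>5: print('dark',s[i],ce[i])
    if s[i,4]>80:
        print('handle',np.round(onz(im,*ce[i],.181),4)); r=cv2.minAreaRect(np.argwhere(l==i)[:,::-1].astype(np.float32)); b=cv2.boxPoints(r); print([np.round(onz(im,*p,.181),4)[:2].tolist() for p in b])
cv2.imwrite('pics/top_crop.png',np.clip(cv2.resize(c[110:290,170:400,::-1],None,fx=3.4,fy=3.3,interpolation=3).astype(float)*1.3,0,255))
E
```

```text
Traceback (most recent call last):
ValueError: attempt to get argmax of an empty sequence
```

```bash
python3 - <<'E'
from h import *
im=shot('top'); c=im['color']; print(c[250,300],c[181,336])
for n,(u,v) in dict(v1=(336,181),v2=(374,168),v3=(338,211),v4=(377,214)).items():
    w=c[v-8:v+9,u-8:u+9].min(2).astype(float); m=w-np.median(w)-6; m[m<0]=0
    y,x=np.indices(m.shape); p=np.array([(x*m).sum(),(y*m).sum()])/m.sum()+[u-8,v-8]; print(n,p,np.round(onz(im,*p,.061),4))
hsv=cv2.cvtColor(c,cv2.COLOR_RGB2HSV)
m=cv2.inRange(hsv,(105,120,40),(130,255,255)); 
k,l,s,ce=cv2.connectedComponentsWithStats(m)
for i in range(1,k):
    if s[i,4]>30: print('blue',s[i],np.round(onz(im,*ce[i],.02),4))
g=c.max(2); m=(g<50).astype(np.uint8); m[:, :190]=0;m[:,262:]=0;m[:190]=0;m[210:]=0
k,l,s,ce=cv2.connectedComponentsWithStats(m)
for i in range(1,k):
    if s[i,4]>5: print('dark',s[i],ce[i])
    if s[i,4]>80:
        print('handle',np.round(onz(im,*ce[i],.181),4)); r=cv2.minAreaRect(np.argwhere(l==i)[:,::-1].astype(np.float32)); b=cv2.boxPoints(r); print([np.round(onz(im,*p,.181),4)[:2].tolist() for p in b])
cv2.imwrite('pics/top_crop.png',np.clip(cv2.resize(c[110:290,170:400,::-1],None,fx=3.4,fy=3.3,interpolation=3).astype(float)*1.3,0,255))
E
```

```text
[102 102  94] [106 105  99]
v1 [336.85840708 178.63716814] [ 0.641  -0.1096  0.061 ]
v2 [375.2        166.06666667] [ 0.6752 -0.2133  0.061 ]
v3 [338.51724138 210.10344828] [ 0.558  -0.1121  0.061 ]
v4 [379.         214.42857143] [ 0.5467 -0.2191  0.061 ]
blue [  94  157   77   34 1107] [0.6551 0.4348 0.02  ]
blue [333 249  11  10  58] [ 0.4454 -0.1173  0.02  ]
blue [376 253  12  11  70] [ 0.4328 -0.2359  0.02  ]
blue [   0  257   28   46 1086] [0.3754 0.7445 0.02  ]
dark [201 197  43   6 211] [221.67772512 199.04265403]
handle [0.574  0.1869 0.181 ]
[[0.5787, 0.235], [0.5789, 0.1372], [0.5672, 0.1372], [0.567, 0.2348]][ WARN:0@0.507] global loadsave.cpp:1063 imwrite_ Unsupported depth image for selected encoder is fallbacked to CV_8U.
```

View pics/top_crop.png

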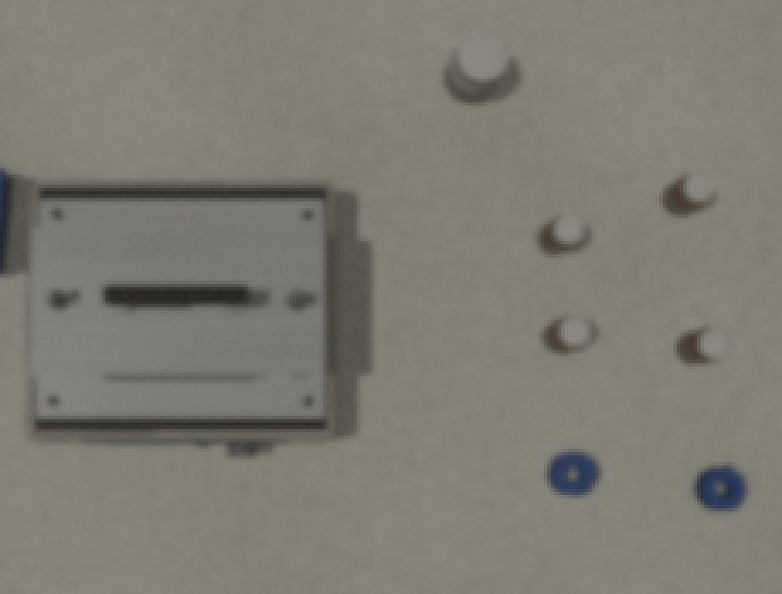

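Four vials are at about (.641,-.110), (.675,-.213), (.558,-.112) and (.547,-.219), and the sleeves are at (.445,-.117) and (.433,-.236). The shaker is at (.574,.187) with yaw about 0. Next I move above the handle.

```bash

python3 -m handwheel '3 5 2 0 0 5 1;7 11 4 0 0 12 1;10 16 5 0 0 18 1;14.5 24 7 0 0 25 1;14.5 24 7 0 0 25 1;14.5 24 7 0 0 25 1;14.5 24 7 0 0 25 1;14.5 24 7 0 0 25 1'
python3 -m handwheel '14.5 24 0 0 0 25 1;14.5 24 0 0 0 25 1;14.5 24 0 0 0 25 1;14.5 24 0 0 0 25 1;14.5 24 0 0 0 25 1;14.5 24 0 0 0 25 1;14.5 24 0 0 0 25 1;14.5 24 0 0 0 25 1'
python3 -m handwheel '14.5 23.9 0 0 0 25.5 1;14.5 23.9 0 0 0 25.5 1;14.5 23.9 0 0 0 25.5 1;14.5 23.9 0 0 0 25.5 1;14.5 23.9 0 0 0 25.5 1;14.5 23.9 0 0 0 25.5 1;14.5 23.9 0 0 0 25.5 1;14.5 23.9 0 0 0 25.5 1'
python3 - <<'E'
from h import *
s=st(); print(np.round(s['tool_rot'],4).tolist(),np.round(s['q']))
im=shot('wrist','w1.png')
for n,p in dict(h=[.574,.187,.181],ha=[.574,.237,.181],hb=[.574,.137,.181]).items(): print(n,proj(im,p))
E
```

```text
time_s: 0.92
position: [0.2848, -0.288, 0.3033]
tool_rot: [[0.768, 0.64, 0.003], [0.64, -0.768, -0.002], [0.001, 0.003, -1.0]]
ft_force: [-0.2, -0.6, 0.6]
grip_width: 0.0853
gripper_force: 0.0
time_s: 1.58
position: [0.4291, -0.0487, 0.3011]
tool_rot: [[0.426, 0.905, 0.0], [0.905, -0.426, 0.001], [0.001, -0.0, -1.0]]
ft_force: [-0.5, 0.3, -0.3]
grip_width: 0.0858
gripper_force: 0.0
time_s: 2.25
position: [0.5742, 0.1899, 0.2995]
tool_rot: [[-0.003, 1.0, -0.002], [1.0, 0.003, 0.001], [0.001, -0.002, -1.0]]
ft_force: [0.6, -0.4, -0.8]
grip_width: 0.0856
gripper_force: 0.0
t 2.25 p [0.5742 0.1899 0.2995] ft [ 0.6 -0.4 -0.8] w 0.0856 gf 0.0
[[-0.0034, 1.0, -0.0016], [1.0, 0.0034, 0.0007], [0.0007, -0.0016, -1.0]] [ 7. 26. 57.  0. 97.  7.]
h [253.403108   188.73268806]
ha [253.59383952 134.41873624]
hb [253.23361013 237.88195397]
```

View pics/w1.png

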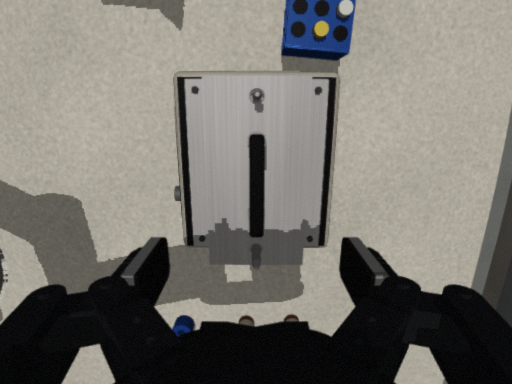

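The wrist view shows the handle at col 257, rows 134–238, and post A's tip at (257,95). I'll refine both numerically.

```bash
python3 - <<'E'
from h import *
im=shot('wrist'); c=im['color']; st()
m=(c.max(2)<40).astype(np.uint8); m[:,:235]=0;m[:,280:]=0;m[:120]=0;m[248:]=0
k,l,s,ce=cv2.connectedComponentsWithStats(m); i=1+np.argmax(s[1:,4]); print(s[i])
for r in (s[i,1]+6,s[i,1]+s[i,3]//2,s[i,1]+s[i,3]-20):
    x=np.where(l[r]==i)[0]; print(r,x.min(),x.max(),np.round(onz(im,x.mean(),r,.181),4))
print([np.round(onz(im,257,v,.181),4)[:2] for v in (s[i,1]-.5,s[i,1]+s[i,3]-.5)], 'postA',np.round(onz(im,257,95,.178),4))
E
```

```text
t 2.35 p [0.5728 0.1865 0.3004] ft [-0.1  0.4 -0.3] w 0.0855 gf 0.0
[ 251  132   14  103 1402]
138 251 264 [0.5766 0.2317 0.181 ]
183 251 264 [0.5769 0.1903 0.181 ]
215 251 264 [0.5771 0.1586 0.181 ]
[array([0.5762, 0.2374]), array([0.5767, 0.1383])] postA [0.576  0.2686 0.178 ]
```

```bash

python3 -m handwheel '0.35 0.15 -4 0 0 0 0.6;0.35 0.15 -8 0 0 0 0.6;0.35 0.15 -11.5 0 0 0 0.6;0.35 0.15 -13.5 0 0 0 0.6;0.35 0.15 -14.6 0 0 0 0.6;0.35 0.15 -14.6 0 0 0 0.6;0.35 0.15 -14.6 0 0 0 0.6;0.35 0.15 -14.6 0 0 0 0.6'
python3 -m handwheel '0 0 0 0 0 0 0.15;0 0 0 0 0 0 0;0 0 0 0 0 0 0;0 0 0 0 0 0 0;0 0 0 0 0 0 0;0 0 0 0 0 0 0;0 0 0 0 0 0 0;0 0 0 0 0 0 0' 80
python3 -m handwheel '0 0 0.2 0 0 0 0;0 0 0.4 0 0 0 0;0 0 0.6 0 0 0 0;0 0 0.8 0 0 0 0;0 0 1 0 0 0 0;0 0 1 0 0 0 0;0 0 1 0 0 0 0'
python3 - <<'E'
from h import *
s=st();print(s['wrist_torque'])
for n in ('wrist','top'): shot(n,n+'2.png')
a=cv2.imread('pics/wrist2.png')[:280,120:400]; b=cv2.resize(cv2.imread('pics/top2.png')[140:270,150:300],None,fx=2.15,fy=2.15); cv2.imwrite('pics/c2.png',np.hstack([a,b[:280,:]] if b.shape[0]>=280 else [a,cv2.copyMakeBorder(b,0,280-b.shape[0],0,0,0)]))
E
```

```text
time_s: 3.02
position: [0.5765, 0.1872, 0.1568]
tool_rot: [[0.001, 1.0, 0.002], [1.0, -0.001, 0.0], [0.0, 0.002, -1.0]]
ft_force: [-0.2, 0.6, -0.4]
grip_width: 0.0512
gripper_force: 0.0
time_s: 3.68
position: [0.5762, 0.188, 0.1562]
tool_rot: [[0.0, 1.0, 0.001], [1.0, -0.0, -0.0], [-0.0, 0.001, -1.0]]
ft_force: [-1.2, -0.9, 5.8]
grip_width: 0.012
gripper_force: 79.1
time_s: 4.27
position: [0.5761, 0.188, 0.1653]
tool_rot: [[0.0, 1.0, 0.0], [1.0, -0.0, 0.0], [0.0, 0.0, -1.0]]
ft_force: [0.7, 0.9, -3.1]
grip_width: 0.0127
gripper_force: 78.1
t 4.27 p [0.5761 0.188  0.1653] ft [ 0.7  0.9 -3.1] w 0.0127 gf 78.1
[ 0.01844397  0.0208542  -0.01562694]
```

View pics/c2.png

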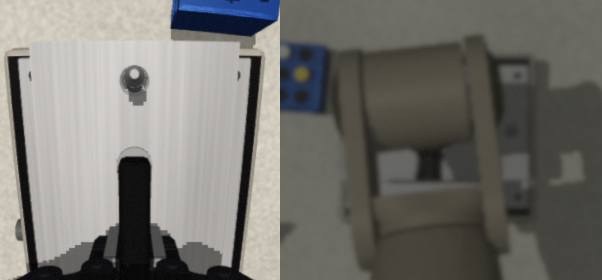

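The plate is rising level, with about 3 N on the wrist and no side force. I'll continue lifting, then carry it to the bench at about (.36,.08).

```bash

python3 -m handwheel '0 0 0.8 0 0 0 0;0 0 1.6 0 0 0 0;0 0 2.4 0 0 0 0;0 0 3.2 0 0 0 0;0 0 4 0 0 0 0;0 0 5 0 0 0 0;0 0 6 0 0 0 0;0 0 6 0 0 0 0'
python3 -m handwheel '-1.5 -0.7 0 0 0 0 0;-4 -2 0 0 0 0 0;-7.5 -3.7 0 0 0 0 0;-11 -5.5 0 0 0 0 0;-14.5 -7.2 0 0 0 0 0;-18 -9 0 0 0 0 0;-20.5 -10.2 0 0 0 0 0;-21.65 -10.75 0 0 0 0 0'
python3 -m handwheel '0 0 -2 0 0 0 0;0 0 -5 0 0 0 0;0 0 -8 0 0 0 0;0 0 -11 0 0 0 0;0 0 -14 0 0 0 0;0 0 -16.5 0 0 0 0;0 0 -18 0 0 0 0;0 0 -18.5 0 0 0 0'
python3 -m handwheel '0 0 -0.2 0 0 0 0;0 0 -0.5 0 0 0 0;0 0 -0.8 0 0 0 0;0 0 -1.0 0 0 0 0;0 0 -1.0 0 0 0 0'
python3 - <<'E'
from h import *
s=st();print(s['wrist_torque'],s['q'],s['tool_rot']);shot('side','s3.png')
E
```

```text
time_s: 5.03
position: [0.5768, 0.1881, 0.228]
tool_rot: [[0.0, 1.0, 0.004], [1.0, -0.0, 0.001], [0.001, 0.004, -1.0]]
ft_force: [-0.1, -0.3, -2.1]
grip_width: 0.0124
gripper_force: 78.2
time_s: 5.7
position: [0.3563, 0.0798, 0.2253]
tool_rot: [[0.001, 1.0, -0.001], [1.0, -0.001, -0.0], [-0.0, -0.001, -1.0]]
ft_force: [0.3, -0.3, -2.7]
grip_width: 0.0128
gripper_force: 78.5
time_s: 6.37
position: [0.3588, 0.0805, 0.0387]
tool_rot: [[0.0, 1.0, -0.003], [1.0, -0.0, 0.0], [0.0, -0.003, -1.0]]
ft_force: [-0.6, -0.0, -3.4]
grip_width: 0.0126
gripper_force: 78.5
time_s: 6.78
position: [0.3598, 0.0805, 0.0305]
tool_rot: [[0.0, 1.0, 0.001], [1.0, -0.0, -0.0], [-0.0, 0.001, -1.0]]
ft_force: [0.6, 0.6, -2.5]
grip_width: 0.0128
gripper_force: 78.4
t 6.78 p [0.3598 0.0805 0.0305] ft [ 0.6  0.6 -2.5] w 0.0128 gf 78.4
[ 0.01746277 -0.0243298   0.03097824] [-5.97543075e+00  2.27846108e+01  1.18132536e+02 -1.12603427e-03
  3.90344086e+01 -5.96078623e+00] [[ 2.40376491e-04  9.99999619e-01  8.39632241e-04]
 [ 9.99999966e-01 -2.40292334e-04 -1.00329722e-04]
 [-1.00127926e-04  8.39656330e-04 -9.99999642e-01]]
```

View pics/s3.png

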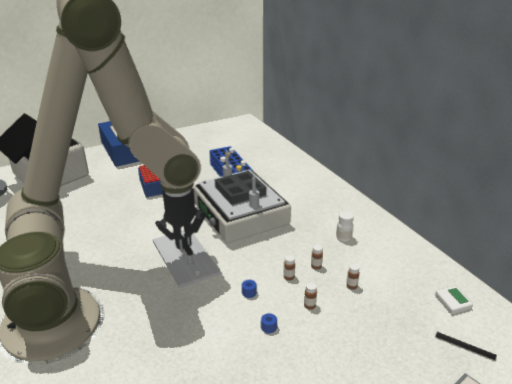

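The side view shows the plate held just above the bench in front of the shaker. The block, post and pockets are uncovered, and nothing else has moved. Next I set it down.

```bash

python3 -m handwheel '0 0 -0.1 0 0 0 0;0 0 -0.2 0 0 0 0;0 0 -0.2 0 0 0 0;0 0 -0.2 0 0 0 0' 
python3 -m handwheel '0 0 0 0 0 0 0.1;0 0 0 0 0 0 0.3;0 0 0 0 0 0 0.6;0 0 0 0 0 0 0.6;0 0 0 0 0 0 0.6;0 0 0 0 0 0 0.6'
python3 -m handwheel '0 0 1 0 0 0 0.6;0 0 3 0 0 0 0.6;0 0 6 0 0 0 0.6;0 0 10 0 0 0 0.6;0 0 14 0 0 0 0.6;0 0 18 0 0 0 0.6;0 0 22 0 0 0 0.6;0 0 22 0 0 0 0.6'
python3 - <<'E'
from h import *
im=shot('wrist','w4.png');st()
shot('top','t4.png')
b=cv2.imread('pics/t4.png'); b=cv2.resize(b[140:284,170:400],(512,320)); cv2.imwrite('pics/c4.png',np.clip(b*1.3,0,255).astype(np.uint8))
E
```

```text
time_s: 7.17
position: [0.3598, 0.0805, 0.0301]
tool_rot: [[-0.0, 1.0, 0.003], [1.0, 0.0, -0.0], [-0.0, 0.003, -1.0]]
ft_force: [-7.9, -0.3, 35.1]
grip_width: 0.0123
gripper_force: 83.9
time_s: 7.67
position: [0.3596, 0.0805, 0.0283]
tool_rot: [[0.0, 1.0, -0.0], [1.0, -0.0, -0.0], [-0.0, -0.0, -1.0]]
ft_force: [0.3, 0.2, -0.7]
grip_width: 0.0509
gripper_force: 0.0
time_s: 8.33
position: [0.3618, 0.0804, 0.2547]
tool_rot: [[-0.0, 1.0, 0.012], [1.0, 0.0, -0.001], [-0.001, 0.012, -1.0]]
ft_force: [1.2, 0.4, 0.4]
grip_width: 0.0513
gripper_force: 0.0
t 8.38 p [0.3608 0.0804 0.2513] ft [ 0.2  0.4 -1.3] w 0.0517 gf 0.0
```

View pics/w4.png

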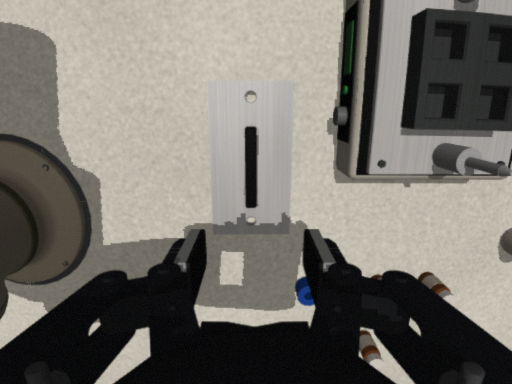

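The wrist view shows the plate flat on the bench with its holes at (251,97) and (251,220), so the release was clean. Now I take one close look at the shaker and one at the vials and sleeves.

```bash

python3 -m handwheel '3.5 0.6 3 0 0 0 0.6;7 1.2 6 0 0 0 0.6;10.5 2 7.2 0 0 0 0.6;14 3 7.2 0 0 0 0.6;17.5 3.5 7.2 0 0 0 0.6;20 4 7.2 0 0 0 0.6;21.5 4 7.2 0 0 0 0.6;21.5 4 7.2 0 0 0 0.6' >/dev/null
python3 -m handwheel '0 0 0 0 0 0 0.6;0 0 0 0 0 0 0.6;0 0 0 0 0 0 0.6'
python3 - <<'E'
from h import *
import pickle
im=shot('wrist','w5.png');st(); pickle.dump(im,open('w5.pkl','wb'))
E
python3 -m handwheel '0 -4 0 0 0 0 0.6;0 -8 0 0 0 0 0.6;0 -12 0 0 0 0 0.6;0 -16 0 0 0 0 0.6;0 -20 0 0 0 0 0.6;0 -24 0 0 0 0 0.6;0 -28 0 0 0 0 0.6;0 -32 0 0 0 0 0.6' >/dev/null
python3 -m handwheel '-1 -4 0 0 0 0 0.6;-2 -6 0 0 0 0 0.6;-2 -6 0 0 0 0 0.6;-2 -6 0 0 0 0 0.6;-2 -6 0 0 0 0 0.6;-2 -6 0 0 0 0 0.6'
python3 - <<'E'
from h import *
import pickle
im=shot('wrist','w6.png');st(); pickle.dump(im,open('w6.pkl','wb'))
E
```

```text
time_s: 9.35
position: [0.5736, 0.1205, 0.3204]
tool_rot: [[0.0, 1.0, -0.0], [1.0, -0.0, 0.0], [0.0, -0.0, -1.0]]
ft_force: [0.5, 0.6, 0.9]
grip_width: 0.0512
gripper_force: 0.0
t 9.4 p [0.5737 0.1205 0.3206] ft [-0.4  0.6 -0.2] w 0.0511 gf 0.0
time_s: 10.57
position: [0.5548, -0.2581, 0.3208]
tool_rot: [[-0.001, 1.0, 0.001], [1.0, 0.001, -0.0], [-0.0, 0.001, -1.0]]
ft_force: [0.2, -0.5, -0.1]
grip_width: 0.0512
gripper_force: 0.0
t 10.62 p [ 0.5549 -0.2581  0.3207] ft [ 0.1 -0.4  0.2] w 0.0511 gf 0.0
```

View pics/w5.png

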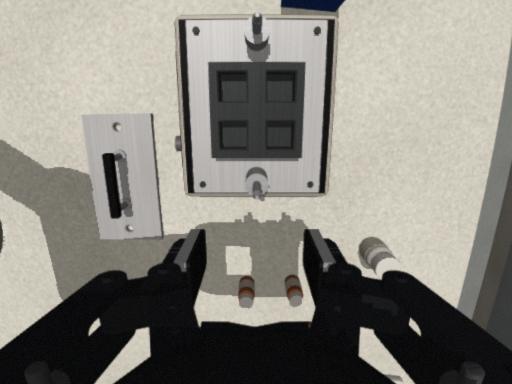

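View pics/w6.png

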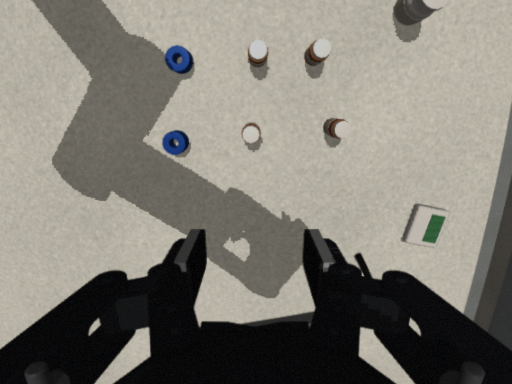

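In w5 the block outline is cols 209–304, rows 62–160, with post tips near (257,14) and (258,197). In w6 the caps are at (258,46), (321,45), (251,134) and (343,129), and the sleeves at (179,59) and (176,142).

```bash
python3 - <<'E'
from h import *
import pickle
im=pickle.load(open('w5.pkl','rb')); c=im['color']; print('cam',im['xyz'])
m=(c.max(2)<95).astype(np.uint8); m[:, :200]=0;m[:,315:]=0;m[:50]=0;m[170:]=0
k,l,s,ce=cv2.connectedComponentsWithStats(m); i=1+np.argmax(s[1:,4]); print(s[i])
mm=cv2.morphologyEx((l==i).astype(np.uint8),cv2.MORPH_CLOSE,np.ones((35,35)))
r=cv2.minAreaRect(np.argwhere(mm)[:,::-1].astype(np.float32)); b=cv2.boxPoints(r); P=np.array([onz(im,*p,.112) for p in b]); print(np.round(P,4),P.mean(0))
print('pa tip',onz(im,257,14.5,.178),'pb tip',onz(im,258,197,.178))
g=cv2.resize(c[0:200,200:320,::-1],None,fx=3,fy=3,interpolation=3); cv2.imwrite('pics/c5.png',g)
im=pickle.load(open('w6.pkl','rb')); c=im['color']; print('cam',im['xyz'])
for (u,v) in [(258,46),(321,45),(251,134),(343,129)]:
    w=c[v-14:v+15,u-14:u+15].astype(int); m=((w.max(2)-w.min(2)<25)&(w.min(2)>205)).astype(np.uint8)
    k,l,s,ce=cv2.connectedComponentsWithStats(cv2.morphologyEx(m,2,np.ones((3,3)))); i=l[14,14]; q=ce[i]+[u-14,v-14]; print('vial',s[i],q,np.round(onz(im,*q,.061),4))
hsv=cv2.cvtColor(c,cv2.COLOR_RGB2HSV); m=cv2.inRange(hsv,(108,150,60),(125,255,255))
cs,_=cv2.findContours(m,0,2)
for q in cs:
    if cv2.contourArea(q)>150:
        (p,_,_)=cv2.fitEllipse(q); print('sleeve',cv2.contourArea(q),p,np.round(onz(im,*p,.014),4))
        x,y=int(p[0]),int(p[1]); w=(c[y-12:y+13,x-12:x+13,2].astype(int)); 
E
```

```text
cam [0.57459806 0.19000808 0.46318426]
[ 209   61   96   98 8988]
[[0.5231 0.2422 0.112 ]
 [0.6303 0.2423 0.112 ]
 [0.6348 0.1315 0.112 ]
 [0.519  0.1314 0.112 ]] [0.5768152  0.18684435 0.112     ]
pa tip [0.57666763 0.27159153 0.178     ] pb tip [0.57813478 0.10208932 0.178     ]
cam [ 0.55551195 -0.18856366  0.4636235 ]
vial [  0   0  29  29 841] [258.  46.] [ 0.5601 -0.1108  0.061 ]
vial [  0   0  29  29 841] [321.  45.] [ 0.6409 -0.1088  0.061 ]
vial [  0   0  29  29 841] [251. 134.] [ 0.5511 -0.2228  0.061 ]
vial [  0   0  29  29 841] [343. 129.] [ 0.677  -0.2152  0.061 ]
sleeve 370.5 (174.14239501953125, 142.39842224121094) [ 0.4318 -0.2394  0.014 ]
sleeve 444.5 (177.45407104492188, 58.38570022583008) [ 0.4442 -0.1178  0.014 ]
```

View pics/c5.png

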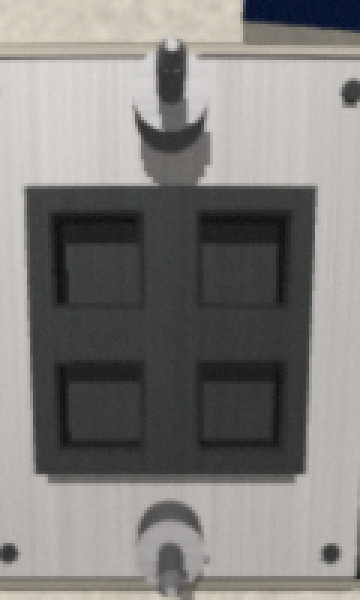

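```bash
python3 - <<'E'
from h import *
import pickle
c=pickle.load(open('w6.pkl','rb'))['color'][:,:,::-1]
t=[]
for (u,v) in [(258,46),(321,45),(179,59),(251,134),(343,129),(176,142)]:
    w=cv2.resize(c[v-16:v+17,u-16:u+17],(264,264),interpolation=0)
    for k in range(4,33,4): cv2.line(w,(k*8+4,0),(k*8+4,263),(0,200,0) if k!=16 else (0,0,255),1);cv2.line(w,(0,k*8+4),(263,k*8+4),(0,200,0) if k!=16 else (0,0,255),1)
    t.append(w)
cv2.imwrite('pics/c6.png',np.vstack([np.hstack(t[:3]),np.hstack(t[3:])]))
E
```

```text
(no output)
```

View pics/c6.png

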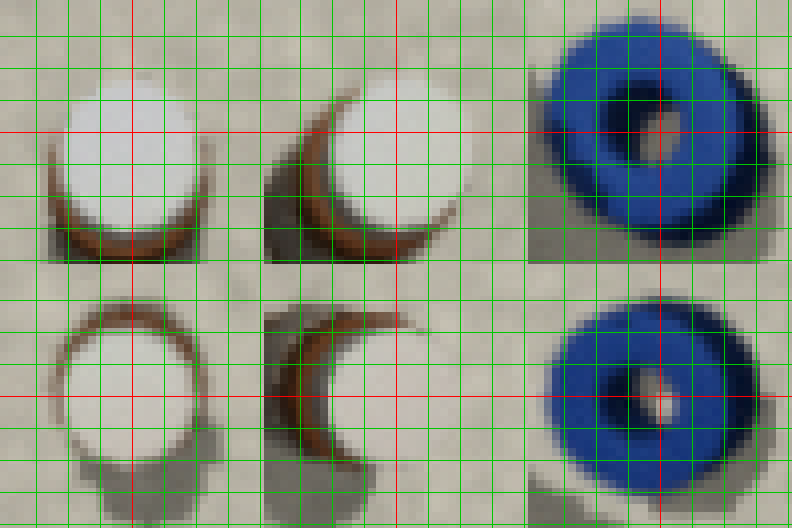

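The montage gives top-face centres. The caps are at (258,47.7), (322,46), (250.8,134) and (343.5,129), and the sleeves at (176.9,57.8) and (173.1,142).

```bash
python3 - <<'E'
from h import *
import pickle
im=pickle.load(open('w6.pkl','rb'))
for p in [(258,47.7),(322,46),(250.8,134),(343.5,129)]: print(np.round(onz(im,*p,.061)*100,2))
for p in [(176.9,57.8),(173.1,142)]: print(np.round(onz(im,*p,.028)*100,2))
im=pickle.load(open('w5.pkl','rb'))
for p in [(257.3,15),(257.3,196.7)]: print(np.round(onz(im,*p,.178)*100,2))
E
```

```text
[ 56.01 -11.29   6.1 ]
[ 64.23 -11.     6.1 ]
[ 55.08 -22.28   6.1 ]
[ 67.77 -21.52   6.1 ]
[ 44.69 -11.93   2.8 ]
[ 43.42 -23.72   2.8 ]
[57.69 27.12 17.8 ]
[57.74 10.24 17.8 ]
```

```bash

python3 -m handwheel '-0.4 3.75 -4 0 0 0 0.6;-0.4 3.75 -8 0 0 0 0.6;-0.4 3.75 -12 0 0 0 0.6;-0.4 3.75 -16 0 0 0 0.6;-0.4 3.75 -20 0 0 0 0.6;-0.4 3.75 -24 0 0 0 0.6;-0.4 3.75 -27.5 0 0 0 0.6;-0.4 3.75 -29.2 0 0 0 0.6'  >/dev/null
python3 -m handwheel '0 0 0 0 0 0 0.6;0 0 0 0 0 0 0.2;0 0 0 0 0 0 0;0 0 0 0 0 0 0;0 0 0 0 0 0 0;0 0 0 0 0 0 0;0 0 0 0 0 0 0' 30
python3 -m handwheel '0 0 2 0 0 0 0;0 0 5 0 0 0 0;0 0 9 0 0 0 0;0 0 13 0 0 0 0;0 0 17 0 0 0 0;0 0 20 0 0 0 0;0 0 21.2 0 0 0 0;0 0 21.2 0 0 0 0'
python3 - <<'E'
from h import *
st();shot('side','s7.png')
im=shot('wrist'); 
a=cv2.imread('pics/s7.png'); cv2.imwrite('pics/c7.png',np.hstack([a[130:370,180:420],im['color'][144:384,140:380,::-1]]))
E
```

```text
time_s: 11.87
position: [0.5514, -0.2224, 0.03]
tool_rot: [[0.0, 1.0, 0.003], [1.0, -0.0, -0.002], [-0.002, 0.003, -1.0]]
ft_force: [-0.6, 0.3, 7.3]
grip_width: 0.0266
gripper_force: 30.0
time_s: 12.53
position: [0.5513, -0.2224, 0.2444]
tool_rot: [[0.0, 1.0, 0.006], [1.0, -0.0, -0.004], [-0.004, 0.006, -1.0]]
ft_force: [-0.5, 0.2, -0.9]
grip_width: 0.0269
gripper_force: 29.7
t 12.53 p [ 0.5513 -0.2224  0.2444] ft [-0.5  0.2 -0.9] w 0.0269 gf 29.7
```

View pics/c7.png

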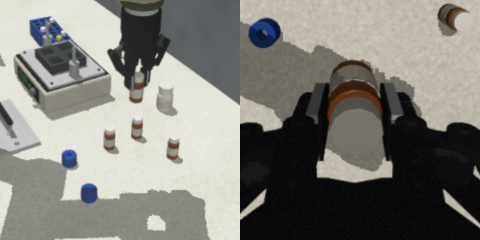

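The vial is held upright between the pads. Carry it to pocket 1.

```bash

python3 -m handwheel '0 2 0 0 0 0 0;0 6 0 0 0 0 0;0 10 0 0 0 0 0;0 14 0 0 0 0 0;0 18 0 0 0 0 0;0 22 0 0 0 0 0;0 26 0 0 0 0 0;0 30 0 0 0 0 0'  >/dev/null
python3 -m handwheel '0 4 0 0 0 0 0;-0.2 8 0 0 0 0 0;-0.2 11 0 0 0 0 0;-0.2 13 0 0 0 0 0;-0.2 13.75 0 0 0 0 0;-0.2 13.75 0 0 0 0 0;-0.2 13.75 0 0 0 0 0'
python3 -m handwheel '0 0 -2 0 0 0 0;0 0 -5 0 0 0 0;0 0 -7.5 0 0 0 0;0 0 -9 0 0 0 0;0 0 -9.6 0 0 0 0;0 0 -9.6 0 0 0 0'
python3 -m handwheel '0 0 -0.5 0 0 0 0;0 0 -1 0 0 0 0;0 0 -1.5 0 0 0 0;0 0 -2.1 0 0 0 0;0 0 -2.5 0 0 0 0;0 0 -2.5 0 0 0 0;0 0 -2.5 0 0 0 0'
```

```text
time_s: 13.88
position: [0.5483, 0.2149, 0.2391]
tool_rot: [[0.0, 1.0, -0.002], [1.0, -0.0, -0.001], [-0.001, -0.002, -1.0]]
ft_force: [0.7, -0.6, -1.0]
grip_width: 0.0265
gripper_force: 29.7
time_s: 14.38
position: [0.5483, 0.2141, 0.143]
tool_rot: [[0.002, 1.0, -0.003], [1.0, -0.002, -0.001], [-0.001, -0.003, -1.0]]
ft_force: [0.0, 0.0, -0.2]
grip_width: 0.0267
gripper_force: 29.7
time_s: 14.97
position: [0.5485, 0.2155, 0.1192]
tool_rot: [[0.0, 1.0, -0.0], [1.0, -0.0, -0.0], [-0.0, -0.0, -1.0]]
ft_force: [0.5, -0.0, 0.3]
grip_width: 0.0267
gripper_force: 29.7
```

```bash

python3 -m handwheel '0 0 -0.15 0 0 0 0;0 0 -0.3 0 0 0 0;0 0 -0.3 0 0 0 0'
python3 -m handwheel '0 0 0 0 0 0 0.2;0 0 0 0 0 0 0.45;0 0 0 0 0 0 0.45;0 0 0 0 0 0 0.45'
python3 -m handwheel '0 0 2 0 0 0 0.45;0 0 5 0 0 0 0.45;0 0 9 0 0 0 0.45;0 0 12.4 0 0 0 0.45;0 0 12.4 0 0 0 0.45;0 0 12.4 0 0 0 0.45'
python3 - <<'E'
from h import *
im=shot('wrist','w8.png'); st()
E
```

```text
time_s: 15.22
position: [0.5488, 0.2157, 0.118]
tool_rot: [[0.0, 1.0, 0.002], [1.0, -0.0, 0.0], [0.0, 0.002, -1.0]]
ft_force: [-3.4, -0.6, 10.3]
grip_width: 0.0271
gripper_force: 30.8
time_s: 15.55
position: [0.5485, 0.2155, 0.1163]
tool_rot: [[0.0, 1.0, -0.0], [1.0, -0.0, -0.0], [-0.0, -0.0, -1.0]]
ft_force: [0.7, 0.6, 0.3]
grip_width: 0.0387
gripper_force: 0.0
time_s: 16.05
position: [0.5491, 0.2156, 0.2419]
tool_rot: [[0.0, 1.0, 0.004], [1.0, -0.0, 0.001], [0.001, 0.004, -1.0]]
ft_force: [-0.1, 0.2, -1.0]
grip_width: 0.0384
gripper_force: 0.0
t 16.1 p [0.5484 0.2155 0.24  ] ft [-0.  -0.7  0.1] w 0.0382 gf 0.0
```

View pics/w8.png

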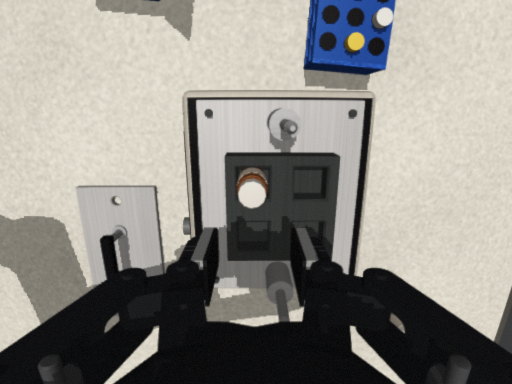

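The vial stands in the upper-left pocket, with its cap at (252,193). Next is vial A to pocket 2.

```bash

python3 -m handwheel '0.1 -4 0 0 0 0 0.6;0.3 -8 0 0 0 0 0.6;0.5 -12 0 0 0 0 0.6;0.7 -16 0 0 0 0 0.6;0.9 -20 0 0 0 0 0.6;1 -24 0 0 0 0 0.6;1.1 -28 0 0 0 0 0.6;1.1 -32 0 0 0 0 0.6'  >/dev/null
python3 -m handwheel '0 -0.8 -2 0 0 0 0.6;0 -0.8 -6 0 0 0 0.6;0 -0.8 -10 0 0 0 0.6;0 -0.8 -14 0 0 0 0.6;0 -0.8 -18 0 0 0 0.6;0 -0.8 -20.5 0 0 0 0.6;0 -0.8 -21.2 0 0 0 0.6;0 -0.8 -21.2 0 0 0 0.6'
python3 -m handwheel '0 0 0 0 0 0 0.2;0 0 0 0 0 0 0;0 0 0 0 0 0 0;0 0 0 0 0 0 0;0 0 0 0 0 0 0;0 0 0 0 0 0 0' 30
python3 -m handwheel '0 0 2 0 0 0 0;0 0 5 0 0 0 0;0 0 9 0 0 0 0;0 0 13 0 0 0 0;0 0 17 0 0 0 0;0 0 20 0 0 0 0;0 0 21.2 0 0 0 0;0 0 21.2 0 0 0 0'
python3 -m handwheel '0.3 2 0 0 0 0 0;0.8 6 0 0 0 0 0;1.3 10 0 0 0 0 0;1.8 14 0 0 0 0 0;2.3 18 0 0 0 0 0;2.8 22 0 0 0 0 0;3.3 25 0 0 0 0 0;3.8 28 0 0 0 0 0'  >/dev/null
python3 -m handwheel '0.4 3 0 0 0 0 0;0.7 4.5 0 0 0 0 0;0.7 4.8 0 0 0 0 0;0.7 4.8 0 0 0 0 0;0.7 4.8 -2 0 0 0 0;0.7 4.8 -5.5 0 0 0 0;0.7 4.8 -8.5 0 0 0 0;0.7 4.8 -9.6 0 0 0 0'
python3 -m handwheel '0 0 -0.5 0 0 0 0;0 0 -1 0 0 0 0;0 0 -1.5 0 0 0 0;0 0 -2.1 0 0 0 0;0 0 -2.5 0 0 0 0;0 0 -2.5 0 0 0 0;0 0 -2.8 0 0 0 0;0 0 -2.8 0 0 0 0'
```

```text
time_s: 17.43
position: [0.5581, -0.1119, 0.0258]
tool_rot: [[0.0, 1.0, -0.005], [1.0, -0.0, 0.002], [0.002, -0.005, -1.0]]
ft_force: [0.0, 0.1, 0.4]
grip_width: 0.0517
gripper_force: 0.0
time_s: 17.93
position: [0.5604, -0.1128, 0.0299]
tool_rot: [[0.0, 1.0, 0.003], [1.0, -0.0, -0.001], [-0.001, 0.003, -1.0]]
ft_force: [-1.4, 0.1, 6.5]
grip_width: 0.0268
gripper_force: 30.1
time_s: 18.6
position: [0.5603, -0.1128, 0.2442]
tool_rot: [[0.0, 1.0, 0.007], [1.0, -0.0, -0.003], [-0.003, 0.007, -1.0]]
ft_force: [0.5, -0.3, -1.4]
grip_width: 0.0265
gripper_force: 29.7
time_s: 19.93
position: [0.6029, 0.2139, 0.1401]
tool_rot: [[0.002, 1.0, -0.006], [1.0, -0.002, -0.001], [-0.001, -0.006, -1.0]]
ft_force: [-0.1, 9.0, 39.0]
grip_width: 0.0269
gripper_force: 35.1
time_s: 20.6
position: [0.6047, 0.2155, 0.1178]
tool_rot: [[0.0, 1.0, 0.001], [1.0, -0.0, 0.0], [0.0, 0.001, -1.0]]
ft_force: [-3.5, 0.0, 6.9]
grip_width: 0.0268
gripper_force: 32.7
```

```bash

python3 -m handwheel '0 0 0 0 0 0 0.2;0 0 0 0 0 0 0.45;0 0 0 0 0 0 0.45;0 0 0 0 0 0 0.45'
python3 -m handwheel '0 0 2 0 0 0 0.45;0 0 5 0 0 0 0.45;0 0 9 0 0 0 0.45;0 0 12.4 0 0 0 0.45;0 0 12.4 0 0 0 0.45;0 0 12.4 0 0 0 0.45'
cat >> h.py <<'E'
def caps(im):
    c=im['color']; 
    for n,p in dict(P1=(.549,.215),P2=(.605,.215),P3=(.549,.159),P4=(.605,.159)).items():
        q=proj(im,[*p,.149]); x,y=q.astype(int); 
        if not(25<x<487 and 25<y<359): continue
        w=c[y-22:y+23,x-22:x+23]; m=(w.min(2)>150).astype(np.uint8); m=cv2.morphologyEx(m,2,np.ones((3,3)))
        k,l,s,ce=cv2.connectedComponentsWithStats(m)
        for i in range(1,k):
            if s[i,4]>80: print(n,'exp',np.round(q,1),'got',s[i].tolist(),np.round(ce[i]+[x-22,y-22],1),np.round(onz(im,*(ce[i]+[x-22,y-22]),.149),4))
E
python3 - <<'E'
from h import *
import pickle
im=shot('wrist'); st(); caps(im); print(np.round(im['xyz'],3))
E
```

```text
time_s: 20.93
position: [0.6046, 0.2155, 0.1163]
tool_rot: [[0.0, 1.0, 0.0], [1.0, -0.0, 0.0], [0.0, 0.0, -1.0]]
ft_force: [-0.6, 0.0, 0.4]
grip_width: 0.0385
gripper_force: 0.0
time_s: 21.43
position: [0.6051, 0.2156, 0.2421]
tool_rot: [[0.0, 1.0, 0.004], [1.0, -0.0, 0.001], [0.001, 0.004, -1.0]]
ft_force: [0.0, -0.6, -0.6]
grip_width: 0.0385
gripper_force: 0.0
t 21.48 p [0.6045 0.2155 0.2401] ft [ 0.   0.2 -1. ] w 0.0386 gf 0.0
P1 exp [186.8 194.2] got [0, 0, 6, 45, 185] [165.7 197.5] [0.5307 0.212  0.149 ]
P1 exp [186.8 194.2] got [9, 10, 27, 26, 550] [185.7 194.2] [0.548  0.2149 0.149 ]
P2 exp [252.8 194.1] got [8, 11, 27, 26, 557] [250.9 195.1] [0.6034 0.2141 0.149 ]
[0.605 0.285 0.385]
```

Both vials are seated. Next is vial B to pocket 4.

```bash

python3 -m handwheel '0.4 -4 0 0 0 0 0.6;0.9 -8 0 0 0 0 0.6;1.4 -12 0 0 0 0 0.6;1.9 -16 0 0 0 0 0.6;2.4 -20 0 0 0 0 0.6;2.9 -24 0 0 0 0 0.6;3.3 -28 0 0 0 0 0.6;3.7 -32 0 0 0 0 0.6'  >/dev/null
python3 -m handwheel '0 -0.5 -2 0 0 0 0.6;0 -0.5 -6 0 0 0 0.6;0 -0.5 -10 0 0 0 0.6;0 -0.5 -14 0 0 0 0.6;0 -0.5 -18 0 0 0 0.6;0 -0.5 -20.5 0 0 0 0.6;0 -0.5 -21.2 0 0 0 0.6;0 -0.5 -21.2 0 0 0 0.6'
python3 -m handwheel '0 0 0 0 0 0 0.2;0 0 0 0 0 0 0;0 0 0 0 0 0 0;0 0 0 0 0 0 0;0 0 0 0 0 0 0;0 0 0 0 0 0 0' 30
python3 -m handwheel '0 0 2 0 0 0 0;0 0 5 0 0 0 0;0 0 9 0 0 0 0;0 0 13 0 0 0 0;0 0 17 0 0 0 0;0 0 20 0 0 0 0;0 0 21.2 0 0 0 0;0 0 21.2 0 0 0 0'
python3 -m handwheel '-0.3 2 0 0 0 0 0;-0.8 6 0 0 0 0 0;-1.3 10 0 0 0 0 0;-1.8 14 0 0 0 0 0;-2.3 18 0 0 0 0 0;-3 22 0 0 0 0 0;-3.7 25 0 0 0 0 0;-3.7 26.9 0 0 0 0 0'  >/dev/null
python3 -m handwheel '0 0 0 0 0 0 0;0 0 0 0 0 0 0;0 0 -2 0 0 0 0;0 0 -5.5 0 0 0 0;0 0 -8.2 0 0 0 0;0 0 -9.2 0 0 0 0;0 0 -9.2 0 0 0 0;0 0 -9.2 0 0 0 0'
python3 -m handwheel '0 0 -0.6 0 0 0 0;0 0 -1.2 0 0 0 0;0 0 -1.8 0 0 0 0;0 0 -2.4 0 0 0 0;0 0 -2.8 0 0 0 0;0 0 -3.2 0 0 0 0;0 0 -3.2 0 0 0 0;0 0 -3.2 0 0 0 0'
```

```text
time_s: 22.82
position: [0.64, -0.109, 0.0253]
tool_rot: [[0.0, 1.0, -0.006], [1.0, -0.0, 0.002], [0.002, -0.006, -1.0]]
ft_force: [0.1, -0.5, 0.6]
grip_width: 0.0511
gripper_force: 0.0
time_s: 23.32
position: [0.6424, -0.1098, 0.0302]
tool_rot: [[0.0, 1.0, 0.003], [1.0, -0.0, -0.001], [-0.001, 0.003, -1.0]]
ft_force: [-0.0, -0.1, 7.1]
grip_width: 0.0266
gripper_force: 30.1
time_s: 23.98
position: [0.6423, -0.1097, 0.2447]
tool_rot: [[0.0, 1.0, 0.007], [1.0, -0.0, -0.003], [-0.003, 0.007, -1.0]]
ft_force: [0.5, -0.1, -0.6]
grip_width: 0.0266
gripper_force: 29.7
time_s: 25.32
position: [0.6051, 0.1587, 0.149]
tool_rot: [[0.001, 1.0, 0.0], [1.0, -0.001, -0.0], [-0.0, 0.0, -1.0]]
ft_force: [-0.2, 0.8, 0.6]
grip_width: 0.0264
gripper_force: 29.7
time_s: 25.98
position: [0.6045, 0.1596, 0.1182]
tool_rot: [[-0.0, 1.0, 0.002], [1.0, 0.0, -0.0], [-0.0, 0.002, -1.0]]
ft_force: [-6.3, -0.7, 13.7]
grip_width: 0.0264
gripper_force: 31.0
```

```bash

python3 -m handwheel '0 0 0 0 0 0 0.2;0 0 0 0 0 0 0.45;0 0 0 0 0 0 0.45;0 0 0 0 0 0 0.45' >/dev/null
python3 -m handwheel '0 0 2 0 0 0 0.45;0 0 5 0 0 0 0.45;0 0 9 0 0 0 0.45;0 0 12.4 0 0 0 0.45;0 0 12.4 0 0 0 0.45;0 0 12.4 0 0 0 0.45'
python3 - <<'E'
from h import *
im=shot('wrist'); caps(im)
E
python3 -m handwheel '0.7 -4 0 0 0 0 0.6;1.4 -8 0 0 0 0 0.6;2.1 -12 0 0 0 0 0.6;2.8 -16 0 0 0 0 0.6;3.5 -20 0 0 0 0 0.6;4.2 -24 0 0 0 0 0.6;5 -28 0 0 0 0 0.6;6 -32 0 0 0 0 0.6'  >/dev/null
python3 -m handwheel '1.3 -4 0 0 0 0 0.6;1.3 -5.4 0 0 0 0 0.6;1.3 -5.4 -5 0 0 0 0.6;1.3 -5.4 -9 0 0 0 0.6;1.3 -5.4 -13 0 0 0 0.6;1.3 -5.4 -13 0 0 0 0.6'
python3 - <<'E'
from h import *
import pickle
s=st(); im=shot('wrist','w9.png'); q=proj(im,[.678,-.215,.061]); print(q)
x,y=q.astype(int); g=cv2.resize(im['color'][max(y-60,0):y+60,x-80:x+80,::-1],None,fx=3,fy=3); cv2.imwrite('pics/c9.png',g)
E
```

```text
time_s: 26.82
position: [0.6051, 0.1596, 0.2419]
tool_rot: [[0.0, 1.0, 0.004], [1.0, -0.0, 0.0], [0.0, 0.004, -1.0]]
ft_force: [-0.4, 0.1, -1.3]
grip_width: 0.0385
gripper_force: 0.0
P1 exp [182.5 126.8] got [0, 4, 4, 41, 124] [161.1 130.9] [0.5315 0.2119 0.149 ]
P1 exp [182.5 126.8] got [7, 9, 29, 29, 663] [181.2 127.1] [0.5479 0.2148 0.149 ]
P2 exp [252.7 126.6] got [7, 10, 29, 29, 668] [250.7 127.9] [0.6034 0.214  0.149 ]
P3 exp [186.7 194.2] got [0, 0, 45, 45, 419] [178.7 206.5] [0.5414 0.148  0.149 ]
P4 exp [252.8 194.1] got [10, 11, 27, 26, 554] [252.6 195.4] [0.6048 0.1579 0.149 ]
P4 exp [252.8 194.1] got [0, 38, 45, 7, 265] [252.9 213.3] [0.605  0.1417 0.149 ]
time_s: 28.03
position: [0.6736, -0.2125, 0.1001]
tool_rot: [[0.0, 1.0, -0.015], [1.0, -0.0, 0.008], [0.008, -0.015, -1.0]]
ft_force: [-0.7, 0.7, -1.5]
grip_width: 0.0513
gripper_force: 0.0
t 28.03 p [ 0.6736 -0.2125  0.1001] ft [-0.7  0.7 -1.5] w 0.0513 gf 0.0
[260.46991833 220.18361396]
```

Three vials are seated. Next is vial D to pocket 3.

```bash

python3 -m handwheel '0 0 -1 0 0 0 0.6;0 0 -3 0 0 0 0.6;0 0 -5 0 0 0 0.6;0 0 -7 0 0 0 0.6;0 0 -8.2 0 0 0 0.6;0 0 -8.2 0 0 0 0.6;0 0 -8.2 0 0 0 0.6'
python3 -m handwheel '0 0 0 0 0 0 0.2;0 0 0 0 0 0 0;0 0 0 0 0 0 0;0 0 0 0 0 0 0;0 0 0 0 0 0 0;0 0 0 0 0 0 0' 30
python3 -m handwheel '0 0 2 0 0 0 0;0 0 5 0 0 0 0;0 0 9 0 0 0 0;0 0 13 0 0 0 0;0 0 17 0 0 0 0;0 0 20 0 0 0 0;0 0 21.2 0 0 0 0;0 0 21.2 0 0 0 0'
python3 -m handwheel '-1 2 0 0 0 0 0;-2 5.5 0 0 0 0 0;-3.2 9 0 0 0 0 0;-4.4 12.5 0 0 0 0 0;-5.6 16 0 0 0 0 0;-6.8 19.5 0 0 0 0 0;-8 23 0 0 0 0 0;-9.2 26.5 0 0 0 0 0'  >/dev/null
python3 -m handwheel '-1 3 0 0 0 0 0;-2.2 6.5 0 0 0 0 0;-3.2 9.5 0 0 0 0 0;-3.7 10.9 0 0 0 0 0;-3.7 10.9 0 0 0 0 0;-3.7 10.9 0 0 0 0 0;-3.7 10.9 0 0 0 0 0' >/dev/null
python3 -m handwheel '0 0 -2 0 0 0 0;0 0 -5.5 0 0 0 0;0 0 -8.2 0 0 0 0;0 0 -9.2 0 0 0 0;0 0 -9.2 0 0 0 0;0 0 -9.2 0 0 0 0'
python3 -m handwheel '0 0 -0.6 0 0 0 0;0 0 -1.2 0 0 0 0;0 0 -1.8 0 0 0 0;0 0 -2.4 0 0 0 0;0 0 -2.8 0 0 0 0;0 0 -3.2 0 0 0 0;0 0 -3.2 0 0 0 0;0 0 -3.2 0 0 0 0'
```

```text
time_s: 28.67
position: [0.6783, -0.2147, 0.0297]
tool_rot: [[0.0, 1.0, 0.002], [1.0, -0.0, -0.001], [-0.001, 0.002, -1.0]]
ft_force: [-0.1, -0.5, -0.6]
grip_width: 0.0515
gripper_force: 0.0
time_s: 29.17
position: [0.6783, -0.2149, 0.0303]
tool_rot: [[0.0, 1.0, 0.003], [1.0, -0.0, -0.002], [-0.002, 0.003, -1.0]]
ft_force: [-1.2, 0.4, 6.3]
grip_width: 0.0273
gripper_force: 29.2
time_s: 29.83
position: [0.6783, -0.2148, 0.245]
tool_rot: [[0.0, 1.0, 0.007], [1.0, -0.0, -0.004], [-0.004, 0.007, -1.0]]
ft_force: [-0.5, -0.6, -0.3]
grip_width: 0.0269
gripper_force: 29.6
time_s: 31.58
position: [0.5493, 0.1588, 0.149]
tool_rot: [[0.001, 1.0, 0.001], [1.0, -0.001, -0.0], [-0.0, 0.001, -1.0]]
ft_force: [0.4, -0.2, -0.4]
grip_width: 0.0266
gripper_force: 29.6
time_s: 32.25
position: [0.5481, 0.1597, 0.1178]
tool_rot: [[-0.0, 1.0, 0.0], [1.0, 0.0, -0.0], [-0.0, 0.0, -1.0]]
ft_force: [-7.6, -0.4, 14.7]
grip_width: 0.0268
gripper_force: 30.7
```

```bash

python3 -m handwheel '0 0 0 0 0 0 0.2;0 0 0 0 0 0 0.45;0 0 0 0 0 0 0.45;0 0 0 0 0 0 0.45' >/dev/null
python3 -m handwheel '0 0 2 0 0 0 0.45;0 0 5 0 0 0 0.45;0 0 9 0 0 0 0.45;0 0 12.4 0 0 0 0.45;0 0 12.4 0 0 0 0.45;0 0 12.4 0 0 0 0.45' >/dev/null
python3 - <<'E'
from h import *
im=shot('wrist'); caps(im)
E
python3 -m handwheel '-1 -4 0 0 0 0 0.6;-2 -8 0 0 0 0 0.6;-3 -12 0 0 0 0 0.6;-4 -16 0 0 0 0 0.6;-5 -20 0 0 0 0 0.6;-6 -23.5 0 0 0 0 0.6;-7 -27 0 0 0 0 0.6;-8 -30.5 0 0 0 0 0.6'  >/dev/null
python3 -m handwheel '-1 -4 0 0 0 0 0.6;-2 -8 0 0 0 0 0.6;-2.9 -9.5 0 0 0 0 0.6;-2.9 -9.5 0 0 0 0 0.6;-2.9 -9.5 0 0 0 0 0.6;-2.9 -9.5 0 0 0 0 0.6;-2.9 -9.5 0 0 0 0 0.6'
cat >> h.py <<'E'
def sleeves(im,z=.028,lo=700):
    hsv=cv2.cvtColor(im['color'],cv2.COLOR_RGB2HSV)
    m=cv2.inRange(hsv,(105,150,95),(125,255,255)); m=cv2.morphologyEx(m,2,np.ones((3,3)))
    for q in cv2.findContours(m,0,2)[0]:
        if cv2.contourArea(q)>250:
            h=cv2.convexHull(q); (p,ax,_)=cv2.fitEllipse(h); print('sleeve',cv2.contourArea(q),np.round(p,1),np.round(ax,1),np.round(onz(im,*p,z)*100,2))
E
python3 - <<'E'
from h import *
im=shot('wrist','w10.png'); st(); sleeves(im); print(proj(im,[.447,-.119,.028]),proj(im,[.434,-.237,.028]))
t=shot('top'); sleeves(t)
E
```

```text
P1 exp [252.7 126.6] got [7, 8, 29, 30, 673] [251.2 126.7] [0.5478 0.2149 0.149 ]
P2 exp [322.9 126.8] got [7, 10, 28, 29, 659] [320.5 128.1] [0.6031 0.214  0.149 ]
P3 exp [252.8 194.2] got [8, 9, 27, 26, 564] [250.9 193.7] [0.5474 0.1594 0.149 ]
P3 exp [252.8 194.2] got [0, 39, 45, 6, 263] [252.2 213.4] [0.5485 0.1417 0.149 ]
P4 exp [318.8 194.1] got [0, 0, 45, 45, 430] [323.6 207.8] [0.6099 0.1468 0.149 ]
P4 exp [318.8 194.1] got [9, 11, 27, 26, 558] [318.2 195.4] [0.6046 0.1578 0.149 ]
time_s: 34.38
position: [0.4399, -0.2392, 0.2399]
tool_rot: [[-0.001, 1.0, -0.001], [1.0, 0.001, 0.001], [0.001, -0.001, -1.0]]
ft_force: [-0.1, 1.1, 1.0]
grip_width: 0.0513
gripper_force: 0.0
t 34.43 p [ 0.4399 -0.2393  0.24  ] ft [-0.1  0.1  1. ] w 0.0516 gf 0.0
sleeve 540.5 [249.3 165.1] [26.6 27.2] [ 43.43 -23.76   2.8 ]
sleeve 669.0 [259.9  63.4] [29.1 30.8] [ 44.66 -11.96   2.8 ]
[260.24060434  62.85237903] [249.06655813 164.60909997]
```

All four vials are seated and the sleeves have not moved. Pick up sleeve 2 at (43.4,-23.75) for post A.

```bash

python3 -m handwheel '-0.55 0.35 -4 0 0 0 0.75;-0.55 0.35 -8 0 0 0 0.75;-0.55 0.35 -12 0 0 0 0.75;-0.55 0.35 -16 0 0 0 0.75;-0.55 0.35 -19 0 0 0 0.75;-0.55 0.35 -21.5 0 0 0 0.75;-0.55 0.35 -23 0 0 0 0.75;-0.55 0.35 -23.5 0 0 0 0.75'
python3 -m handwheel '0 0 0 0 0 0 0.6;0 0 0 0 0 0 0.3;0 0 0 0 0 0 0.1;0 0 0 0 0 0 0.1;0 0 0 0 0 0 0.1;0 0 0 0 0 0 0.1;0 0 0 0 0 0 0.1' 30
python3 -m handwheel '0 0 2 0 0 0 0;0 0 5 0 0 0 0;0 0 9 0 0 0 0;0 0 13 0 0 0 0;0 0 17 0 0 0 0;0 0 21 0 0 0 0;0 0 23.5 0 0 0 0;0 0 23.5 0 0 0 0'
python3 - <<'E'
from h import *
im=shot('wrist','w11.png'); st(); sleeves(im,.24-.005+.028); print(proj(im,[.4345,-.2375,.263]))
E
```

```text
time_s: 35.15
position: [0.4335, -0.2356, 0.0032]
tool_rot: [[-0.001, 1.0, -0.003], [1.0, 0.001, 0.003], [0.003, -0.003, -1.0]]
ft_force: [-0.5, 0.1, 0.0]
grip_width: 0.0643
gripper_force: 0.0
time_s: 35.73
position: [0.4347, -0.2373, 0.0064]
tool_rot: [[0.0, 1.0, 0.002], [1.0, -0.0, -0.001], [-0.001, 0.002, -1.0]]
ft_force: [1.1, 1.4, 7.1]
grip_width: 0.0357
gripper_force: 30.5
time_s: 36.4
position: [0.4353, -0.2381, 0.2461]
tool_rot: [[0.0, 1.0, 0.008], [1.0, -0.0, -0.007], [-0.007, 0.008, -1.0]]
ft_force: [0.3, -0.3, -1.1]
grip_width: 0.0358
gripper_force: 30.3
t 36.45 p [ 0.4346 -0.2374  0.243 ] ft [-0.5  0.7 -1.5] w 0.036 gf 30.3
sleeve 652.0 [262.1  63.6] [28.8 30.2] [ 43.91 -15.08  26.3 ]
[251.1679456  256.90271261]
```

```bash

python3 -m handwheel '0.5 2 0 0 0 0 0;1.5 5.5 0 0 0 0 0;2.5 9 0 0 0 0 0;3.5 12.5 0 0 0 0 0;4.5 16 0 0 0 0 0;5.5 19.5 0 0 0 0 0;6.5 23 0 0 0 0 0;7.5 26.5 0 0 0 0 0' >/dev/null
python3 -m handwheel '1 3.5 0 0 0 0 0;2 7 0 0 0 0 0;3 10.5 0 0 0 0 0;4 14 0 0 0 0 0;5 17.5 0 0 0 0 0;6 21 0 0 0 0 0;6.85 23.5 0 0 0 0 0;6.85 24.4 0 0 0 0 0' >/dev/null
python3 -m handwheel '0 0 0 0 0 0 0;0 0 -1 0 0 0 0;0 0 -3 0 0 0 0;0 0 -5.2 0 0 0 0;0 0 -5.2 0 0 0 0;0 0 -5.2 0 0 0 0;0 0 -5.2 0 0 0 0'
python3 -m handwheel '0 0 -0.4 0 0 0 0;0 0 -0.8 0 0 0 0;0 0 -1.2 0 0 0 0;0 0 -1.6 0 0 0 0;0 0 -1.6 0 0 0 0'
```

```text
time_s: 38.37
position: [0.5779, 0.2711, 0.1894]
tool_rot: [[0.001, 1.0, 0.001], [1.0, -0.001, 0.0], [0.0, 0.001, -1.0]]
ft_force: [1.2, 0.3, -0.4]
grip_width: 0.0357
gripper_force: 30.3
time_s: 38.78
position: [0.5772, 0.2719, 0.1713]
tool_rot: [[0.0, 1.0, -0.002], [1.0, -0.0, -0.0], [-0.0, -0.002, -1.0]]
ft_force: [0.0, 0.3, -0.4]
grip_width: 0.036
gripper_force: 30.4
```

The sleeve is on the post with no contact force. Continue down.

```bash

python3 -m handwheel '0 0 -0.6 0 0 0 0;0 0 -1.2 0 0 0 0;0 0 -1.8 0 0 0 0;0 0 -2.4 0 0 0 0;0 0 -3 0 0 0 0;0 0 -3.6 0 0 0 0;0 0 -3.8 0 0 0 0;0 0 -3.8 0 0 0 0'
python3 -m handwheel '0 0 -0.15 0 0 0 0;0 0 -0.3 0 0 0 0;0 0 -0.4 0 0 0 0;0 0 -0.4 0 0 0 0'
```

```text
time_s: 39.45
position: [0.5773, 0.2719, 0.1334]
tool_rot: [[0.0, 1.0, -0.001], [1.0, -0.0, -0.0], [-0.0, -0.001, -1.0]]
ft_force: [-1.1, -0.7, -1.2]
grip_width: 0.0357
gripper_force: 30.3
time_s: 39.78
position: [0.5775, 0.2722, 0.1324]
tool_rot: [[0.0, 1.0, 0.002], [1.0, -0.0, 0.0], [0.0, 0.002, -1.0]]
ft_force: [-6.4, -0.0, 11.1]
grip_width: 0.0357
gripper_force: 31.3
```

```bash

python3 -m handwheel '0 0 0 0 0 0 0.5;0 0 0 0 0 0 0.65;0 0 0 0 0 0 0.65;0 0 0 0 0 0 0.65' >/dev/null
python3 -m handwheel '0 0 1 0 0 0 0.65;0 0 3 0 0 0 0.65;0 0 6 0 0 0 0.65;0 0 9 0 0 0 0.65;0 0 11 0 0 0 0.65;0 0 11 0 0 0 0.65;0 0 11 0 0 0 0.65'
python3 - <<'E'
from h import *
im=shot('wrist'); caps(im); sleeves(im,.154)
E
python3 -m handwheel '-1 -4 0 0 0 0 0.75;-2 -8 0 0 0 0 0.75;-3 -12 0 0 0 0 0.75;-4 -16 0 0 0 0 0.75;-5.2 -19.5 0 0 0 0 0.75;-6.4 -23 0 0 0 0 0.75;-7.6 -26.5 0 0 0 0 0.75;-8.8 -30 0 0 0 0 0.75' >/dev/null
python3 -m handwheel '-1 -4 0 0 0 0 0.75;-2 -8 0 0 0 0 0.75;-3 -12 0 0 0 0 0.75;-4.3 -15.1 0 0 0 0 0.75;-4.3 -15.1 0 0 0 0 0.75;-4.3 -15.1 0 0 0 0 0.75;-4.3 -15.1 0 0 0 0 0.75' >/dev/null
python3 - <<'E'
from h import *
im=shot('wrist'); st(); sleeves(im)
E
```

```text
time_s: 40.7
position: [0.5778, 0.2721, 0.2417]
tool_rot: [[0.0, 1.0, 0.003], [1.0, -0.0, 0.001], [0.001, 0.003, -1.0]]
ft_force: [0.5, -0.1, -0.6]
grip_width: 0.0557
gripper_force: 0.0
P3 exp [223.1 306.4] got [6, 14, 35, 23, 554] [222.2 310.2] [0.5479 0.1545 0.149 ]
sleeve 1255.5 [253.4 195.8] [40.3 41.5] [57.81 27.16 15.4 ]
sleeve 8560.5 [325.3  50.8] [ 91.6 181.3] [63.12 38.34 15.4 ]
t 42.05 p [ 0.4466 -0.178   0.2398] ft [-1.2  0.6  0.9] w 0.064 gf 0.0
sleeve 593.5 [254.3 117.6] [27.6 28.8] [ 44.68 -11.94   2.8 ]
```

```bash

python3 -m handwheel '0 3 -2 0 0 0 0.75;0 6 -5 0 0 0 0.75;0 6 -9 0 0 0 0.75;0 6 -13 0 0 0 0.75;0 6 -17 0 0 0 0.75;0 6 -20.5 0 0 0 0.75;0 6 -23 0 0 0 0.75;0 6 -23.5 0 0 0 0.75' >/dev/null
python3 -m handwheel '0 0 0 0 0 0 0.75;0 0 0 0 0 0 0.6;0 0 0 0 0 0 0.3;0 0 0 0 0 0 0.1;0 0 0 0 0 0 0.1;0 0 0 0 0 0 0.1;0 0 0 0 0 0 0.1;0 0 0 0 0 0 0.1' 30
python3 -m handwheel '0 0 2 0 0 0 0;0 0 5 0 0 0 0;0 0 9 0 0 0 0;0 0 13 0 0 0 0;0 0 17 0 0 0 0;0 0 21 0 0 0 0;0 0 23.5 0 0 0 0;0 0 23.5 0 0 0 0'
python3 -m handwheel '1 1.5 0 0 0 0 0;3 5 0 0 0 0 0;5 8.5 0 0 0 0 0;7 12 0 0 0 0 0;9 15.5 0 0 0 0 0;11 19 0 0 0 0 0;13.1 22.15 0 0 0 0 0;13.1 22.15 0 0 0 0 0'
python3 -m handwheel '0 0 0 0 0 0 0;0 0 0 0 0 0 0;0 0 -1 0 0 0 0;0 0 -3 0 0 0 0;0 0 -5.2 0 0 0 0;0 0 -5.2 0 0 0 0;0 0 -5.2 0 0 0 0'
python3 -m handwheel '0 0 -0.4 0 0 0 0;0 0 -0.8 0 0 0 0;0 0 -1.2 0 0 0 0;0 0 -1.6 0 0 0 0;0 0 -1.6 0 0 0 0'
```

```text
time_s: 43.38
position: [0.4475, -0.1192, 0.0071]
tool_rot: [[0.0, 1.0, 0.003], [1.0, -0.0, -0.001], [-0.001, 0.003, -1.0]]
ft_force: [0.2, 2.7, 5.2]
grip_width: 0.0346
gripper_force: 29.3
time_s: 44.05
position: [0.4479, -0.1196, 0.2469]
tool_rot: [[0.0, 1.0, 0.011], [1.0, -0.0, -0.006], [-0.006, 0.011, -1.0]]
ft_force: [0.2, -0.2, 1.0]
grip_width: 0.0346
gripper_force: 30.3
time_s: 44.72
position: [0.5791, 0.1075, 0.24]
tool_rot: [[-0.005, 1.0, 0.001], [1.0, 0.005, 0.002], [0.002, 0.001, -1.0]]
ft_force: [-0.1, -0.4, -1.1]
grip_width: 0.0348
gripper_force: 30.3
time_s: 45.3
position: [0.5769, 0.1016, 0.1879]
tool_rot: [[0.002, 1.0, -0.002], [1.0, -0.002, -0.0], [-0.0, -0.002, -1.0]]
ft_force: [0.4, 0.6, 0.4]
grip_width: 0.0343
gripper_force: 30.3
time_s: 45.72
position: [0.5773, 0.1025, 0.1716]
tool_rot: [[0.0, 1.0, -0.001], [1.0, -0.0, 0.0], [0.0, -0.001, -1.0]]
ft_force: [0.0, -0.1, -0.1]
grip_width: 0.0348
gripper_force: 30.3
```

The grip width is 34.6 mm against 35.7 mm last time, so I'll check the hold with the last picture.

```bash
python3 - <<'E'
from h import *
im=shot('wrist'); st(); sd=shot('side'); 
q=proj(sd,[.577,.102,.17]).astype(int); print(q); c=sd['color'][q[1]-50:q[1]+50,q[0]-50:q[0]+50,::-1]
cv2.imwrite('pics/c12.png',np.hstack([im['color'][84:384,100:420,::-1],cv2.resize(c,(300,300),interpolation=3)]))
E
```

```text
t 45.77 p [0.5774 0.1025 0.172 ] ft [ 0.4  0.5 -0.6] w 0.0348 gf 30.3
[253 177]
```

View pics/c12.png

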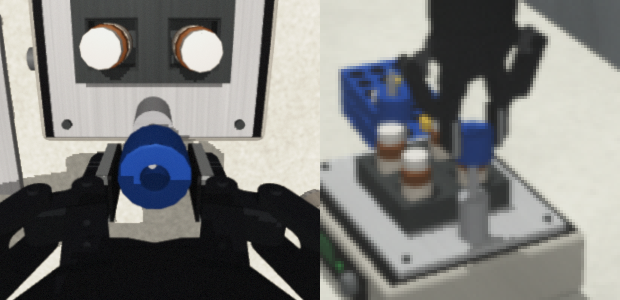

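```bash
python3 - <<'E'
from h import *
im=shot('wrist'); p=lambda *a: np.round(proj(im,a)-[100,84],1)
for z in (.126,.168,.178): print('post',z,p(.577,.1018,z))
for dy in (-.005,0,.005,.01,.015,.02): print('sleeve top dy',dy,p(.5775,.1018+dy,.195),'bottom',p(.5775,.1018+dy,.167))
hsv=cv2.cvtColor(im['color'],cv2.COLOR_RGB2HSV); m=cv2.inRange(hsv,(105,120,30),(125,255,255)); 
q=max(cv2.findContours(m[200:],0,2)[0],key=cv2.contourArea); x,y,w,h=cv2.boundingRect(q); print('blue box',x-100,y+200-84,w,h); sleeves(im,.195)
E
```

```text
post 0.126 [152.3 129.5]
post 0.168 [151.7 156. ]
post 0.178 [151.5 164.4]
sleeve top dy -0.005 [152.3 190.6] bottom [152.6 163.3]
sleeve top dy 0 [152.3 181.2] bottom [152.6 155.2]
sleeve top dy 0.005 [152.2 171.6] bottom [152.6 146.9]
sleeve top dy 0.01 [152.2 161.8] bottom [152.6 138.5]
sleeve top dy 0.015 [152.2 151.7] bottom [152.6 129.9]
sleeve top dy 0.02 [152.2 141.4] bottom [152.6 121.2]
blue box 117 125 75 84
sleeve 1807.0 [254.5 252.3] [50.1 71.9] [57.85 10.85 19.5 ]
```

The white spot in the bore at (150,165) matches the predicted post tip (151.5,164.4), so the sleeve is over the post. Lower it gently.

```bash

python3 -m handwheel '0 0 -0.3 0 0 0 0;0 0 -0.6 0 0 0 0;0 0 -0.6 0 0 0 0'
python3 -m handwheel '0 0 -0.4 0 0 0 0;0 0 -0.8 0 0 0 0;0 0 -0.8 0 0 0 0'
```

```text
time_s: 46.12
position: [0.5773, 0.1025, 0.1656]
tool_rot: [[0.0, 1.0, -0.001], [1.0, -0.0, 0.0], [0.0, -0.001, -1.0]]
ft_force: [-0.9, 0.6, -1.6]
grip_width: 0.0347
gripper_force: 30.3
time_s: 46.37
position: [0.5772, 0.1025, 0.1573]
tool_rot: [[0.0, 1.0, -0.002], [1.0, -0.0, 0.0], [0.0, -0.002, -1.0]]
ft_force: [0.3, 0.5, -2.0]
grip_width: 0.0349
gripper_force: 30.3
```

Free of load. C z is now 15.8, so I continue to the shoulder.

```bash

python3 -m handwheel '0 0 -0.6 0 0 0 0;0 0 -1.2 0 0 0 0;0 0 -1.8 0 0 0 0;0 0 -2.4 0 0 0 0;0 0 -2.4 0 0 0 0;0 0 -2.4 0 0 0 0'
python3 -m handwheel '0 0 -0.15 0 0 0 0;0 0 -0.3 0 0 0 0;0 0 -0.4 0 0 0 0;0 0 -0.4 0 0 0 0'
```

```text
time_s: 46.87
position: [0.5775, 0.1025, 0.1338]
tool_rot: [[0.0, 1.0, -0.001], [1.0, -0.0, 0.0], [0.0, -0.001, -1.0]]
ft_force: [-0.8, 0.2, -0.9]
grip_width: 0.0349
gripper_force: 29.9
time_s: 47.2
position: [0.5778, 0.1025, 0.1329]
tool_rot: [[0.0, 1.0, 0.003], [1.0, -0.0, -0.0], [-0.0, 0.003, -1.0]]
ft_force: [-7.0, -0.4, 19.0]
grip_width: 0.0347
gripper_force: 31.5
```

```bash

python3 -m handwheel '0 0 0 0 0 0 0.5;0 0 0 0 0 0 0.65;0 0 0 0 0 0 0.65;0 0 0 0 0 0 0.65' >/dev/null
python3 -m handwheel '0 0 1 0 0 0 0.65;0 0 3 0 0 0 0.65;0 0 6 0 0 0 0.65;0 0 9 0 0 0 0.65;0 0 11 0 0 0 0.65;0 0 11 0 0 0 0.65;0 0 11 0 0 0 0.65'
python3 - <<'E'
from h import *
im=shot('wrist'); caps(im); sleeves(im,.154); print([proj(im,[.577,y,.154]) for y in (.1018,.2718)])
E
python3 -m handwheel '-3 -0.3 0.1 0 0 0 0.6;-6.5 -0.6 0.3 0 0 0 0.6;-10 -1 0.5 0 0 0 0.6;-13.5 -1.4 0.8 0 0 0 0.6;-17 -1.8 0.8 0 0 0 0.6;-20 -2.2 0.8 0 0 0 0.6;-21.8 -2.2 0.8 0 0 0 0.6;-21.8 -2.2 0.8 0 0 0 0.6' >/dev/null
python3 -m handwheel '0 0 0 0 0 0 0.6;0 0 0 0 0 0 0.6'
python3 - <<'E'
from h import *
im=shot('wrist'); c=im['color']; st(); sleeves(im,.154)
m=(c.max(2)<40).astype(np.uint8); m[:,:225]=0;m[:,280:]=0;m[:110]=0;m[225:]=0
k,l,s,ce=cv2.connectedComponentsWithStats(m); i=1+np.argmax(s[1:,4]); print(s[i],ce[i],np.round(onz(im,*ce[i],.055),4))
for r in (s[i,1]+6,s[i,1]+s[i,3]-10):
    x=np.where(l[r]==i)[0]; print(r,x.min(),x.max(),np.round(onz(im,x.mean(),r,.055),4))
E
```

```text
time_s: 48.12
position: [0.5778, 0.1025, 0.2416]
tool_rot: [[0.0, 1.0, 0.002], [1.0, -0.0, -0.0], [-0.0, 0.002, -1.0]]
ft_force: [-0.5, -0.3, 0.3]
grip_width: 0.0555
gripper_force: 0.0
P1 exp [214.6  49.7] got [6, 7, 31, 33, 778] [213.2  50.2] [0.5479 0.2147 0.149 ]
P2 exp [289.2  49.8] got [5, 9, 31, 32, 786] [286.9  51.3] [0.6032 0.2139 0.149 ]
P3 exp [216.7 125.3] got [7, 8, 29, 29, 667] [214.8 125.1] [0.5475 0.1591 0.149 ]
P4 exp [287.3 125.3] got [8, 10, 29, 29, 663] [286.7 126.9] [0.6046 0.1577 0.149 ]
sleeve 1226.5 [253.8 194.1] [39.6 41.1] [57.84 10.35 15.4 ]
[array([252.10304333, 196.09824156]), array([251.81456946, -36.88569054])]
time_s: 49.0
position: [0.3601, 0.0805, 0.248]
tool_rot: [[0.0, 1.0, -0.001], [1.0, -0.0, 0.0], [0.0, -0.001, -1.0]]
ft_force: [1.1, 0.8, 1.2]
grip_width: 0.0514
gripper_force: 0.0
t 49.05 p [0.3603 0.0804 0.2479] ft [-0.1  0.2  0.1] w 0.0511 gf 0.0
sleeve 518.5 [501.7 168.3] [31.7 40. ] [57.69 10.3  15.4 ]
[249 128  11  81 859] [254.15133877 167.73108265] [0.3606 0.0824 0.055 ]
134 249 259 [0.3604 0.1216 0.055 ]
199 249 259 [0.3604 0.044  0.055 ]
```

Both sleeves are down, the vials are seated, and the plate and handle have not moved. Regrasp the plate.

```bash

python3 -m handwheel '0 0 -4 0 0 0 0.6;0 0 -8 0 0 0 0.6;0 0 -12 0 0 0 0.6;0 0 -15.5 0 0 0 0.6;0 0 -18.5 0 0 0 0.6;0 0 -20.5 0 0 0 0.6;0 0 -21.8 0 0 0 0.6;0 0 -22 0 0 0 0.6' >/dev/null
python3 -m handwheel '0 0 0 0 0 0 0.4;0 0 0 0 0 0 0.1;0 0 0 0 0 0 0;0 0 0 0 0 0 0;0 0 0 0 0 0 0;0 0 0 0 0 0 0;0 0 0 0 0 0 0' 80
python3 -m handwheel '0 0 0.5 0 0 0 0;0 0 1.5 0 0 0 0;0 0 4 0 0 0 0;0 0 8 0 0 0 0;0 0 12 0 0 0 0;0 0 16 0 0 0 0;0 0 19.5 0 0 0 0;0 0 20.7 0 0 0 0'
python3 - <<'E'
from h import *
s=st(); print(s['wrist_torque'])
E
```

```text
time_s: 50.3
position: [0.3602, 0.0805, 0.0292]
tool_rot: [[0.0, 1.0, 0.002], [1.0, -0.0, -0.0], [-0.0, 0.002, -1.0]]
ft_force: [-0.9, 1.6, 7.6]
grip_width: 0.0128
gripper_force: 79.2
time_s: 50.97
position: [0.3603, 0.0805, 0.2403]
tool_rot: [[0.0, 1.0, 0.008], [1.0, -0.0, -0.001], [-0.001, 0.008, -1.0]]
ft_force: [0.8, -0.2, -2.8]
grip_width: 0.0122
gripper_force: 78.7
t 50.97 p [0.3603 0.0805 0.2403] ft [ 0.8 -0.2 -2.8] w 0.0122 gf 78.7
[-0.04437275 -0.05142642  0.04268857]
```

```bash

python3 -m handwheel '1.5 0.7 0 0 0 0 0;4 2 0 0 0 0 0;7.5 3.7 0 0 0 0 0;11 5.5 0 0 0 0 0;14.5 7.2 0 0 0 0 0;18 9 0 0 0 0 0;20.5 10.2 0 0 0 0 0;21.7 10.75 0 0 0 0 0' >/dev/null
python3 -m handwheel '0 0 0 0 0 0 0;0 0 -0.5 0 0 0 0;0 0 -1.2 0 0 0 0;0 0 -2 0 0 0 0;0 0 -2 0 0 0 0;0 0 -2 0 0 0 0;0 0 -2 0 0 0 0'
python3 - <<'E'
from h import *
s=st(); print(s['wrist_torque']); im=shot('wrist'); c=im['color']
pz=s['position'][2]-.029
q=proj(im,[.577,.2718,pz+.01]); t=proj(im,[.577,.2718,.178]); print('hole exp',q,'tip',t)
x,y=q.astype(int); g=cv2.cvtColor(c,cv2.COLOR_RGB2GRAY)[y-14:y+15:1,x-14:x+15]
for r in g[::2,::2]: print(' '.join('%3d'%v for v in r))
E
```

```text
time_s: 52.22
position: [0.5763, 0.1878, 0.2157]
tool_rot: [[0.0, 1.0, 0.0], [1.0, -0.0, -0.0], [-0.0, 0.0, -1.0]]
ft_force: [0.4, 0.2, -3.2]
grip_width: 0.0125
gripper_force: 78.6
t 52.22 p [0.5763 0.1878 0.2157] ft [ 0.4  0.2 -3.2] w 0.0125 gf 78.6
[-0.06442484 -0.04205253 -0.02148859]
hole exp [253.91185453  80.09942044] tip [253.96081341  83.06281799]
190 189 185 187 165 114 106 101 102  95 109 156 184 187 189
190 189 180 136  98  87  84  73  66  63  76  94 127 178 189
188 183 125 103  88  56  64  68  66  62  58  82 107 129 180
190 161 108  83  53  56  59  57  56  60  55  50  78 102 149
185 128  97  47  32  32  32  37  31  31  35  33  45  93 127
176 107  72  37  34  35  48  53  53  35  32  32  36  66 120
167 115  52  34  40  59  66  66  65  64  49  21  32  50 118
162 114  48  34  54  63  71  83  79  62  58  31  23  42 115
169 118  45  44  61  60  93 101  99  76  60  49  22  38 124
174 127  66  38  55  63 158 173 171  96  59  60  39  50 131
181 139 104  37  56  59  87 143 108  56  53  72  75  95 137
184 170 127  70  53  52  53  49  52  48  56  76 102 137 155
184 184 145 126  71  54  48  51  50  54  73  99 137 148 179
184 181 173 152 139 114  93  53  61  76 101 142 153 174 182
183 183 180 180 167 147 148 148 145 142 150 161 179 181 180
```

The post tip sits inside the plate hole about where it should be (predicted row 83, seen about 84). Lower slowly.

```bash

python3 -m handwheel '0 0 -0.4 0 0 0 0;0 0 -0.8 0 0 0 0;0 0 -1.2 0 0 0 0;0 0 -1.2 0 0 0 0;0 0 -1.2 0 0 0 0'
python3 -m handwheel '0 0 -0.4 0 0 0 0;0 0 -0.8 0 0 0 0;0 0 -0.8 0 0 0 0;0 0 -0.8 0 0 0 0'
```

```text
time_s: 52.68
position: [0.5765, 0.188, 0.2029]
tool_rot: [[0.0, 1.0, -0.001], [1.0, -0.0, -0.0], [-0.0, -0.001, -1.0]]
ft_force: [0.3, -0.0, -3.8]
grip_width: 0.0126
gripper_force: 78.6
time_s: 53.02
position: [0.5764, 0.188, 0.195]
tool_rot: [[0.0, 1.0, -0.001], [1.0, -0.0, -0.0], [-0.0, -0.001, -1.0]]
ft_force: [0.0, -0.1, -2.6]
grip_width: 0.0118
gripper_force: 78.6
```

```bash

python3 -m handwheel '0 0 -0.3 0 0 0 0;0 0 -0.6 0 0 0 0;0 0 -0.9 0 0 0 0;0 0 -1 0 0 0 0;0 0 -1 0 0 0 0;0 0 -1 0 0 0 0'
python3 -m handwheel '0 0 -0.1 0 0 0 0;0 0 -0.2 0 0 0 0;0 0 -0.2 0 0 0 0;0 0 -0.2 0 0 0 0'
```

```text
time_s: 53.52
position: [0.5766, 0.188, 0.1853]
tool_rot: [[0.0, 1.0, -0.0], [1.0, -0.0, -0.0], [-0.0, -0.0, -1.0]]
ft_force: [0.6, -0.4, -2.8]
grip_width: 0.0122
gripper_force: 78.7
time_s: 53.85
position: [0.5765, 0.188, 0.1833]
tool_rot: [[0.0, 1.0, -0.0], [1.0, -0.0, 0.0], [0.0, -0.0, -1.0]]
ft_force: [-0.6, -0.3, -3.6]
grip_width: 0.0122
gripper_force: 78.7
```

```bash

python3 -m handwheel '0 0 -0.1 0 0 0 0;0 0 -0.1 0 0 0 0;0 0 -0.2 0 0 0 0;0 0 -0.2 0 0 0 0;0 0 -0.2 0 0 0 0'
```

```text
time_s: 54.27
position: [0.5768, 0.188, 0.1832]
tool_rot: [[0.0, 1.0, 0.003], [1.0, -0.0, 0.0], [0.0, 0.003, -1.0]]
ft_force: [-3.9, -0.6, 10.3]
grip_width: 0.0124
gripper_force: 80.6
```

The plate is resting on the sleeves. Release and retreat.

```bash

python3 -m handwheel '0 0 0.05 0 0 0 0.1;0 0 0.05 0 0 0 0.3;0 0 0.05 0 0 0 0.5;0 0 0.05 0 0 0 0.5;0 0 0.05 0 0 0 0.5'
python3 -m handwheel '0 0 1 0 0 0 0.5;0 0 3 0 0 0 0.5;0 0 6 0 0 0 0.5;0 0 9 0 0 0 0.5;0 0 11 0 0 0 0.5;0 0 11 0 0 0 0.5;0 0 11 0 0 0 0.5'
python3 - <<'E'
from h import *
s=st(); im=shot('wrist'); c=im['color']
m=(c.max(2)<40).astype(np.uint8); m[:,:230]=0;m[:,280:]=0;m[:110]=0;m[235:]=0
k,l,st_,ce=cv2.connectedComponentsWithStats(m); i=1+np.argmax(st_[1:,4]); print(st_[i],ce[i],onz(im,*ce[i],.209), proj(im,[.577,.237,.209]),proj(im,[.577,.137,.209]))
for r in (st_[i,1]+6,st_[i,1]+st_[i,3]-12):
    x=np.where(l[r]==i)[0]; print(r,x.min(),x.max())
x0=np.array(proj(im,[.577,.187,.164])).astype(int)
# plate edges: bright/dark transitions along a row far from the handle
g=cv2.cvtColor(c,cv2.COLOR_RGB2GRAY)
side=shot('side','s14.png')
q=proj(im,[.577,.2718,.164]); print('holeA exp',q,'tip',proj(im,[.577,.2718,.178]))
E
```

```text
time_s: 54.68
position: [0.5766, 0.188, 0.1816]
tool_rot: [[0.0, 1.0, -0.0], [1.0, -0.0, 0.0], [0.0, -0.0, -1.0]]
ft_force: [0.7, 0.3, -0.4]
grip_width: 0.0427
gripper_force: 0.0
time_s: 55.27
position: [0.5767, 0.188, 0.2932]
tool_rot: [[0.0, 1.0, 0.003], [1.0, -0.0, 0.0], [0.0, 0.003, -1.0]]
ft_force: [-0.9, -0.5, -1.8]
grip_width: 0.043
gripper_force: 0.0
t 55.27 p [0.5767 0.188  0.2932] ft [-0.9 -0.5 -1.8] w 0.043 gf 0.0
[ 246  136   17   99 1546] [254.1610608  184.25291074] [0.57766714 0.19837229 0.209     ] [253.3148424  135.79751881] [253.3644677 252.8529689]
142 246 262
223 247 261
holeA exp [253.36556629  91.95283377] tip [253.34765691  91.05146202]
```

The handle's far edge is at row 136, against 135.8 predicted for a plate on the sleeves. The gripper is clear, so I'll hand in.

```bash
python3 - <<'E'
from h import *
print(env.close_job())
E
```

```text
the job is handed in; nothing more can be done
None
```

I loaded all four vials, put both sleeves on the posts, lowered the plate level onto the sleeves and handed the job in at about 55 s; it returned no verdict, and my own camera and force checks found nothing wrong.

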